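Dock and earth the cell trays

ROBOT

A 7-joint arm with a two-finger parallel gripper is mounted at the origin on a cart in front of the work surface, level with it; the furniture and walls round the work are solid. World frame = base frame: x ahead of the robot, y to its left, z up, the work surface at z = 0. Lengths are in m, angles in degrees, forces in N, time in s.
With the tool pointing down it reaches from about 0.425 to 0.875 m from the base axis. Payload 4.7 kg.
Tool frame: the origin (TCP) lies at the very end of the fingers, on their centre line; the grasp point (between the pads) lies 19 mm behind it; z points along the fingers, y is the line along which they close (so a half turn about z gives the same grasp; the last joint's range is limited). The gripper opens to 87 mm and grips with 3 to 60 N. Pads are 19 mm wide; open, the fingers measure 117 mm over their backs; the gripper's body (75 mm by 190 mm) begins 51 mm behind the grasp point.
Start: joints at [-68.635, 18.392, -4.016, 83.108, 1.295, 78.541, -3.26], TCP at [0.228, 0.609, 0.223] pointing down, gripper open.
Joint ranges: [-163.93, 163.93], [-17.29, 119.83], [-79.2, 71.16], [3.27, 140.29], [-89.18, 269.18], [5.43, 117.66], [-154.24, 154.24]. Speed limits (degrees/s): [147.25, 147.25, 180, 180, 180, 180, 180].

INTERFACE

Orientations are given as [roll, pitch, yaw] about the fixed x, y, z axes, in that order (R = Rz(yaw) Ry(pitch) Rx(roll)).
In Python, from cell import get_obs, read_camera, sign_off, silhouettes gives the robot as it stands.
- The arm moves only by the tool play_rows, never from a script. Its argument "steps" is a list that holds one entry, the list of rows, each a list of 7 numbers: the shift along the tool's x, y, z in m, then the turn, a rotation vector about the tool's x, y, z in rad, then the finger opening in m, from 0 to 0.087. A call has 1 to 12 rows; each row shifts and turns the commanded pose from where the row before left it, along the tool's axes as they then stand; what a row does not reach is not made up. A row lasts 1/10 s, in which the tool goes at most 50 mm and 8.59 degrees, less where a joint would pass 70% of its speed; a pose out of reach is approached as far as the arm can. A call is refused whole if a number of a shift passes 0.05 or a number of a turn 0.15, either way. A call with a gripper value outside its range is refused whole. The fingers move at their own pace and stop on an object; "force" is the grip in N (left out, the last holds). Time passes only in rows, so rows that do not move let the fingers close. It gives the time, the measured TCP pose, the force, the opening and the grip force at its end, in the units of the state.
- get_obs(): the state, without advancing time (a new reading comes with each control period).
- read_camera(name): name is "scene" or "top" or "wrist"; returns a dict with "frame" (480x640x3 uint8, red, green, blue), "intrinsics" (3x3 intrinsics, pixels), "view" (4x4, takes a point from world to camera coordinates). Camera axes: x right, y up, looking along -z (the intrinsics and any distortion apply to the point x, -y, -z); pixel columns grow to the right and rows downward; lengths in m; the calibration is good to about 2 mm. A picture is of the moment at which its call begins. There is no depth.
- sign_off(): hands the job in; it is judged then, once.
Trained networks look in the newest picture that a camera, given by its name, has taken for a name from the list of things; names that differ only in an ending like _2 or _b are one class to them, and where a whole thing is asked for, a point or a joint stands for the part that bears it (a point fixed in the world has none). Each returns a list of dicts, best first, with "p" (0 to 1); they miss things now and then, are a little off and sometimes report something else, mostly with a low value. They report only what shows in the picture. A call takes as long as a camera call. They do not tell look-alikes from the thing itself.
- silhouettes(camera, name): "pixels" (480x640 bool, what is visible of it) and "extent" ([left, top, right, bottom] in pixels, round what is visible of it).
The state is a dict: "time_s": time; "qpos": joint angles; "joint_velocities": joint speeds; "effort": joint torques, N m; "tool_pos": TCP position; "tool_rot": TCP orientation; "force": force on the tool from outside, world axes, zero at the start; "wrist_torque": the same for the moment, N m; "grip_width": finger opening in m; "grasp_force": force on a finger pad.
Only numpy, scipy, OpenCV 4.12 (cv2) and the standard library are available. Lean on these libraries where they do the work, as an engineer would, in place of code of your own. Each camera call takes 0.05 s, during which the arm holds its last target. There are 200 camera calls.

TASK

Load both solar-cell trays into the dock: turn each one end for end and slide it, narrow front first, under the lips of the rails of its own colour until it is fully home against the back. Once both trays are in, take every spring clip off the parking strip, squeeze it open and let it bite, upright and pushed well down, on the brass earthing edge along the back of the dock. Do not knock the other things about.

Things in the scene. Friction and masses are not known exactly. Their poses are not given: they have to be found in the camera images.
- tray_blue: Loose white tray, 100 x 60 x 16 mm, 0.2 kg, with a solar cell. Origin: centre of its underside; x points from its blue face plate (80 mm wide, 26 high, at x -50 to -44) to its narrow front (x = +50). It starts with the front pointing away from the dock (within 0.3 rad): turn it end for end, the face plate does not fit between the rails. It may get knocked 2 to 4 cm aside at any time.
- tray_orange: Loose white tray, 100 x 60 x 16 mm, 0.2 kg, with a solar cell. Origin: centre of its underside; x points from its orange face plate (80 mm wide, 26 high, at x -50 to -44) to its narrow front (x = +50). It starts with the front pointing away from the dock (within 0.3 rad): turn it end for end, the face plate does not fit between the rails. It may get knocked 2 to 4 cm aside at any time.
- tray_blue_front (a point): Middle of the blue tray's narrow front end, 50 mm along x from its origin, 8 mm up; axes of the tray
- tray_orange_front (a point): Middle of the orange tray's narrow front end, 50 mm along x from its origin, 8 mm up; axes of the tray
- tray_blue_handle (a point): Grip of the blue tray: upright black fin with its cap in blue, 28 mm along the tray's x, 14 mm thick along y, its top 54 mm above the underside. The point is on its centre line, 44 mm up, at tray x = -21 mm: pinch it here across y
- tray_orange_handle (a point): Grip of the orange tray: upright black fin with its cap in orange, 28 mm along the tray's x, 14 mm thick along y, its top 54 mm above the underside. The point is on its centre line, 44 mm up, at tray x = -21 mm: pinch it here across y
- dock: Fixed dock on the trolley top, 174 mm wide along y, open underneath (trays slide on the trolley top). Origin on the trolley top midway between its two bays; x is the way trays slide in. Bays at y = +47.5 mm (blue outer rail) and -47.5 mm (orange). A tray is home when its front touches the back wall at x = 50 mm; its origin is then at x = 0, its face plate outside the lead-ins.
- bay_blue (a point): Where the blue tray's origin lies when it is home; axes of the dock. The bay is 63 mm wide between rails 18.5 mm high from x = -10 mm to the back wall at 50; flared lead-ins widen it to about 80 mm at x = -41. Lips over the rails (x = 0 to 50, underside 18.5, top 22.5 mm up) reach 6 mm over each side of the tray, so it cannot be put in from above.
- bay_orange (a point): Where the orange tray's origin lies when it is home; axes of the dock. The bay is 63 mm wide between rails 18.5 mm high from x = -10 mm to the back wall at 50; flared lead-ins widen it to about 80 mm at x = -41. Lips over the rails (x = 0 to 50, underside 18.5, top 22.5 mm up) reach 6 mm over each side of the tray, so it cannot be put in from above.
- earth_edge (a point): Middle of the top edge of the brass earthing plate on the dock's back wall: the plate is 4 mm thick, 174 mm long along y, at dock x = 54 mm; its edge is 80 mm above the trolley top, there are two or three clips: keep them about 46 mm apart; axes of the dock
- park: Fixed parking strip for the clips: grey foot with an upright dark steel plate 4 mm thick and 184 mm long along its y, top edge 60 mm up. Clips stand on it 46 mm apart, their x across the plate. Origin: on the trolley top under the plate's middle
- clip_1: Loose sprung steel clip with red lever ends, 0.07 kg, standing on the parking strip (may be absent). Origin: on its pivot, a 10 mm bar along y that rests on the plate's edge (origin 5 mm over the edge when fully down). Jaws reach 32 mm below the origin, levers 38 mm above; both 22 mm wide along y. Jaws and levers part along x. This body is one half: it leans about 0.27 rad about y when squeezed.
- clip_2: Loose sprung steel clip with red lever ends, 0.07 kg, standing on the parking strip (may be absent). Origin: on its pivot, a 10 mm bar along y that rests on the plate's edge (origin 5 mm over the edge when fully down). Jaws reach 32 mm below the origin, levers 38 mm above; both 22 mm wide along y. Jaws and levers part along x. This body is one half: it leans about 0.27 rad about y when squeezed.
- clip_3: Loose sprung steel clip with red lever ends, 0.07 kg, standing on the parking strip (may be absent). Origin: on its pivot, a 10 mm bar along y that rests on the plate's edge (origin 5 mm over the edge when fully down). Jaws reach 32 mm below the origin, levers 38 mm above; both 22 mm wide along y. Jaws and levers part along x. This body is one half: it leans about 0.27 rad about y when squeezed.
- clip_4: Loose sprung steel clip with red lever ends, 0.07 kg, standing on the parking strip (may be absent). Origin: on its pivot, a 10 mm bar along y that rests on the plate's edge (origin 5 mm over the edge when fully down). Jaws reach 32 mm below the origin, levers 38 mm above; both 22 mm wide along y. Jaws and levers part along x. This body is one half: it leans about 0.27 rad about y when squeezed.
- clip_1_jaw (a joint): Opening angle of the clip (rad): about 0 biting a 4 mm plate, -0.12 shut on nothing, 0.54 squeezed fully open. Levers splay to 38 mm over their tips; squeeze them along x about 22 mm above the pivot (about 8 N) until they stop, parallel, some 20 mm over the outsides: the jaw tips are then about 20 mm apart. Released, they snap shut.
- clip_2_jaw (a joint): Opening angle of the clip (rad): about 0 biting a 4 mm plate, -0.12 shut on nothing, 0.54 squeezed fully open. Levers splay to 38 mm over their tips; squeeze them along x about 22 mm above the pivot (about 8 N) until they stop, parallel, some 20 mm over the outsides: the jaw tips are then about 20 mm apart. Released, they snap shut.
- clip_3_jaw (a joint): Opening angle of the clip (rad): about 0 biting a 4 mm plate, -0.12 shut on nothing, 0.54 squeezed fully open. Levers splay to 38 mm over their tips; squeeze them along x about 22 mm above the pivot (about 8 N) until they stop, parallel, some 20 mm over the outsides: the jaw tips are then about 20 mm apart. Released, they snap shut.
- clip_4_jaw (a joint): Opening angle of the clip (rad): about 0 biting a 4 mm plate, -0.12 shut on nothing, 0.54 squeezed fully open. Levers splay to 38 mm over their tips; squeeze them along x about 22 mm above the pivot (about 8 N) until they stop, parallel, some 20 mm over the outsides: the jaw tips are then about 20 mm apart. Released, they snap shut.
- bottle: Bystander: amber dropper bottle, 32 mm across, 105 mm high, upright; origin under its middle
- filter_b: Bystander: amber filter in a black square frame, 50 x 50 x 9 mm; origin under its middle
- sensor: Bystander: black round sensor puck, 48 mm across, 26 mm high; origin under its middle
Mind the look-alikes: they are no part of the job. What is shaped like the clip_2 but green is not meant.

How it is judged (in metres and radians):
On the way, in this order (a step that is already met when the one before it is completed fails the run):
1. both trays are fully home in the bays of their own colours (x of each of tray_blue_front, tray_orange_front in the frame of dock above 0.046 m and y of tray_blue in the frame of bay_blue between -0.006 and 0.006 m and angle between each of tray_blue, tray_orange's own z axis and vertical below 0.08 rad and height (world z) of each of tray_blue, tray_orange below 0.006 m and y of tray_orange in the frame of bay_orange between -0.006 and 0.006 m), for 0.2 s.
2. every clip there is has been released onto the brass earthing edge (x of clip_1 in the frame of earth_edge between -0.006 and 0.006 m and y of clip_1 in the frame of earth_edge between -0.08 and 0.08 m and z of clip_1 in the frame of earth_edge between 0.001 and 0.014 m and value of joint each of clip_1_jaw, clip_2_jaw, clip_3_jaw, clip_4_jaw below 0.15 rad and angle between each of clip_1, clip_2, clip_3, clip_4's own z axis and vertical below 0.25 rad and contact force between each of clip_1, clip_2, clip_3, clip_4 and dock above 0.5 N and x of clip_2 in the frame of earth_edge between -0.006 and 0.006 m and y of clip_2 in the frame of earth_edge between -0.08 and 0.08 m and z of clip_2 in the frame of earth_edge between 0.001 and 0.014 m and x of clip_3 in the frame of earth_edge between -0.006 and 0.006 m and y of clip_3 in the frame of earth_edge between -0.08 and 0.08 m and z of clip_3 in the frame of earth_edge between 0.001 and 0.014 m and x of clip_4 in the frame of earth_edge between -0.006 and 0.006 m and y of clip_4 in the frame of earth_edge between -0.08 and 0.08 m and z of clip_4 in the frame of earth_edge between 0.001 and 0.014 m and contact force between each of clip_1, clip_2, clip_3, clip_4 and the fingers below 0.2 N), for 0.2 s.
At the end, for the whole second after the job is handed in: Both trays lie flat in the bays of their own colours, narrow front first and within 4 mm of the back wall; every clip there is bites the brass edge, upright (within 0.25 rad), shut, its pivot 1 to 14 mm above the edge (5 is fully down) and within 80 mm of the edge's middle; all released and at rest (all of step 1 and all of step 2 and linear speed of each of tray_blue, tray_orange, clip_1, clip_2, clip_3, clip_4 below 0.02 m/s and contact force between each of tray_blue, tray_orange and the fingers below 0.2 N); the robot touches nothing.
It fails at once if a bystander was shoved more than 5 cm (distance of any of bottle, filter_b, sensor from where it was at the start of the episode above 0.05 m).
It fails at once if the dropper bottle was knocked over (angle between bottle's own z axis and vertical above 0.7 rad).
Of clip_1, clip_2, clip_3, clip_4 only 2 to 3 are there at a start; the rules pass over those that are not, and their reading is None.
At some moment in a run one of tray_blue, tray_orange may be knocked a few centimetres aside while the robot is not near it.
It also fails if it takes over 210 s, if anything falls off the work surface, if the arm or the gripper's body presses on something with over 40 N, if the wrist force passes 120 N, or if a joint passes its speed limit or range.

## Working session

There is one attempt and no reset: what is moved stays moved. The work goes in short steps, Python scripts to look and compute and a tool call to move; the robot and the scene stay as the last step left them, time stands still between calls to the robot, and variables do not carry over. Pictures are saved under pics/ and viewed, at most 14 in all, crops included, and the job is handed in when it is done.

Besides the shell and the picture viewer there is one more tool, called after "Emit:" as name(argument=value, ...), one argument or row to a line, values as JSON. play_rows: Moves the arm, as the interface text tells. Its arguments: {"type":"object","properties":{"steps":{"type":"array","items":{"type":"array","items":{"type":"array","items":{"type":"number"}}}},"force":{"type":"number"}},"required":["steps"]}

```bash
mkdir -p pics; ls; cat > h.py <<'E'
import numpy as np, cv2
from cell import get_obs, read_camera, sign_off, silhouettes
def proj(c,P):
    P=np.atleast_2d(P); q=(c['view']@np.c_[P,np.ones(len(P))].T).T[:,:3]
    k=(c['intrinsics']@(q*[1,-1,-1]).T).T
    return k[:,:2]/k[:,2:]
def back(c,uv,z):
    uv=np.atleast_2d(uv); R=c['view'][:3,:3]; o=-R.T@c['view'][:3,3]
    d=np.linalg.solve(c['intrinsics'],np.c_[uv,np.ones(len(uv))].T).T*[1,-1,-1]@R
    return o+d*((z-o[2])/d[:,2])[:,None]
def save(n,f): cv2.imwrite('pics/'+n,cv2.cvtColor(f,cv2.COLOR_RGB2BGR))
E
python3 - <<'E'
from h import *
o=get_obs();print(o['time_s'],o['tool_pos'],o['tool_rot'])
for n in ['scene','top']:
    c=read_camera(n);save(n+'0.png',c['frame']);print(n,c['intrinsics'].tolist(),np.round(c['view'],3).tolist())
    for t in ['tray_blue','tray_orange','tray_blue_handle','clip_1','dock','park','bottle','filter_b','sensor']:
        for s in silhouettes(n,t):
            if s['p']>.3:print(t,round(s['p'],2),np.round(s['extent']))
E
```

```text
pics
0.0 [0.22810344 0.60809528 0.22148972] [-1.79894292e+02  5.34411719e-03  1.59444470e+02]
scene [[614.685266260137, 0.0, 320.77433367732885], [0.0, 614.685266260137, 235.34576083901146], [0.0, 0.0, 1.0]] [[0.681, -0.733, -0.005, -0.391], [0.32, 0.291, 0.902, -0.212], [-0.659, -0.615, 0.433, -0.737], [0.0, 0.0, 0.0, 1.0]]
tray_blue 0.75 [284. 220. 344. 256.]
tray_orange 0.84 [209. 239. 271. 285.]
tray_blue_handle 0.67 [281. 216. 346. 259.]
clip_1 0.93 [335. 178. 355. 212.]
clip_1 0.9 [371. 187. 389. 224.]
clip_1 0.72 [350. 254. 482. 336.]
clip_1 0.61 [252. 256. 276. 303.]
clip_1 0.37 [345. 172. 353. 192.]
dock 0.82 [349. 254. 479. 340.]
dock 0.51 [335. 175. 360. 209.]
park 0.9 [328. 195. 419. 250.]
park 0.54 [325. 299. 352. 377.]
bottle 0.79 [326. 301. 352. 376.]
filter_b 0.83 [432. 250. 469. 265.]
sensor 0.65 [272. 318. 305. 348.]
top [[434.0185148312544, 0.0, 324.38563904737384], [0.0, 434.0185148312544, 237.70675605821756], [0.0, 0.0, 1.0]] [[0.018, -1.0, -0.012, -0.083], [0.997, 0.017, 0.069, -0.524], [-0.069, -0.013, 0.998, -0.892], [0.0, 0.0, 0.0, 1.0]]
tray_blue 0.91 [246. 190. 300. 229.]
tray_orange 0.71 [302. 138. 315. 149.]
tray_orange 0.7 [235. 261. 286. 309.]
tray_blue_handle 0.59 [250. 191. 300. 231.]
clip_1 0.62 [257. 138. 272. 158.]
clip_1 0.62 [302. 294. 320. 311.]
clip_1 0.52 [304. 136. 316. 159.]
dock 0.65 [374. 185. 435. 271.]
dock 0.63 [303. 139. 315. 158.]
park 0.72 [255. 151. 345. 168.]
bottle 0.73 [232. 266. 290. 309.]
bottle 0.54 [401. 318. 416. 334.]
filter_b 0.67 [258. 141. 269. 154.]
filter_b 0.66 [371. 142. 396. 170.]
sensor 0.82 [352. 316. 376. 341.]
sensor 0.64 [372. 184. 436. 275.]
```

```bash
python3 - <<'E'
import cv2
a=cv2.imread('pics/top0.png')[120:350,215:445];cv2.imwrite('pics/t0c.png',cv2.resize(a,(600,600),interpolation=3))
a=cv2.imread('pics/scene0.png')[160:390,190:490];cv2.imwrite('pics/s0c.png',cv2.resize(a,(780,598),interpolation=3))
E
```

```text
(no output)
```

View pics/t0c.png

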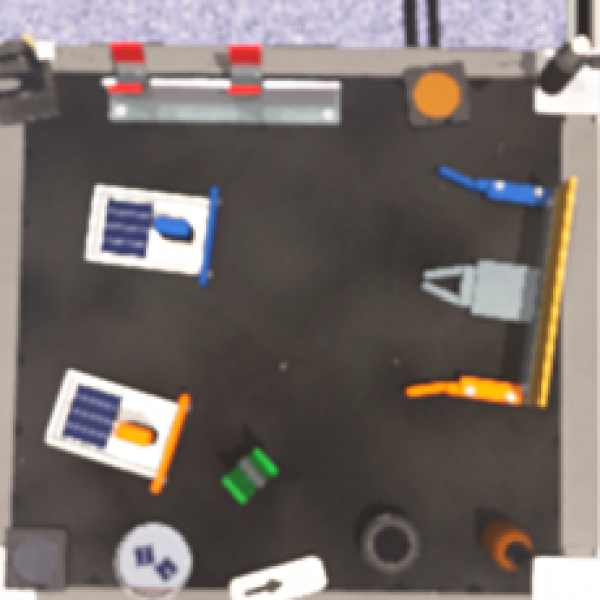

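View pics/s0c.png

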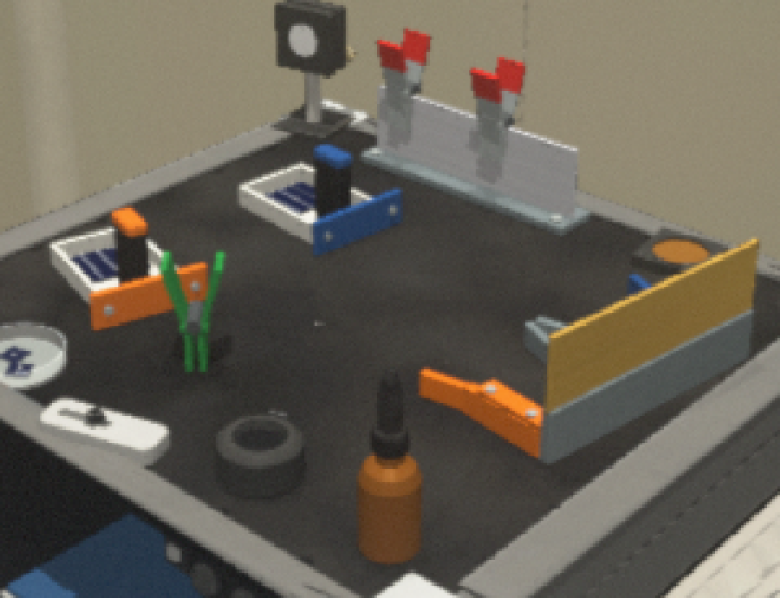

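Top view (crop): trays at (150,230) blue and (118,430) orange; dock at right, brass edge from (573,178) to (543,404). On the parking strip there are two red-levered clips, at (129,68) and (245,68). The third clip-shaped thing, at (250,475), is green and loose: it's the look-alike, so I leave it alone. Both pictures are enlarged crops and agree on this.

```bash
cat >> h.py <<'E'
from scipy.optimize import minimize
def box(x0,x1,y0,y1,z0,z1): return np.array([[x,y,z] for x in(x0,x1) for y in(y0,y1) for z in(z0,z1)])/1e3
def place(P,p):
    c,s=np.cos(p[2]),np.sin(p[2]); return np.c_[P[:,0]*c-P[:,1]*s+p[0],P[:,0]*s+P[:,1]*c+p[1],P[:,2]]
def hue(f,lo,hi,smin=110,vmin=50):
    return cv2.inRange(cv2.cvtColor(f,cv2.COLOR_RGB2HSV),(lo,smin,vmin),(hi,255,255))>0
def ren(c,boxes,p,k=4,shape=(480,640)):
    m=np.zeros((shape[0]*k,shape[1]*k),np.uint8)
    for b in boxes:
        h=cv2.convexHull(((proj(c,place(b,p))+.5)*k*16).astype(np.int32)); cv2.fillConvexPoly(m,h,255,shift=4)
    return cv2.resize(m,shape[::-1],interpolation=cv2.INTER_AREA)/255.
def fit(views,boxesf,p0,step):
    # views: list of (cam, mask)
    def cost(p):
        return sum(np.abs(ren(c,boxesf(p),p)-m).sum()/m.sum() for c,m in views)
    n=len(p0); S=np.vstack([p0]+[np.array(p0)+np.eye(n)[i]*step[i] for i in range(n)])
    r=minimize(cost,p0,method='Nelder-Mead',options=dict(initial_simplex=S,xatol=1e-4,fatol=1e-4,maxiter=250)); return r.x,r.fun
def roi(m,l,t,r,b):
    o=np.zeros_like(m);o[t:b,l:r]=m[t:b,l:r];return o
TR=lambda p:[box(-50,-44,-40,40,0,26),box(-35,-7,-7,7,46,54)]
HB=(100,125);HO=(5,20)
E
python3 - <<'E'
from h import *
T=read_camera('top');f=T['frame'];S=read_camera('scene');g=S['frame']
print('campos',-T['view'][:3,:3].T@T['view'][:3,3])
for n,h,R,p0 in [('blue',HB,(280-3,190,300,232),None),('orange',HO,(258,265,292,312),None)]:
    m=roi(hue(f,*h,150,90),*R); ys,xs=np.nonzero(m); ctr=back(T,[xs.mean(),ys.mean()],.03)[0]
    p,e=fit([(T,m)],TR,[ctr[0],ctr[1]+.04,np.pi/2+(0.1 if n=='blue' else -.0)],[.01,.01,.1]);print(n,m.sum(),p,e)
m=roi(hue(f,18,32,120,90),405,180,445,280);B=lambda p:[box(52,56,-87,87,p[3]*1000,80)]
c=(back(T,[434,188],.08)+back(T,[423,275],.08))[0]/2
p,e=fit([(T,m)],B,[c[0],c[1]+.054,-1.6,.05],[.01,.01,.1,.01]);print('dock top',m.sum(),p,e)
m2=roi(hue(g,18,32,100,60),395,245,490,320)
p,e=fit([(T,m),(S,m2)],B,list(p),[.005,.005,.05,.01]);print('dock both',m2.sum(),p,e)
# clips
m=roi(hue(f,0,6,150,80)|hue(f,172,180,150,80),250,130,320,165)
n,l,s,ct=cv2.connectedComponentsWithStats(m.astype(np.uint8))
for i in range(1,n):
  if s[i][4]>6: print('red',s[i],ct[i],back(T,ct[i],.06+.005+.036)[0])
for q in [(215+108/2.609,120+80/2.609),(215+340/2.609,120+84/2.609)]: print('park',back(T,q,.06)[0])
E
```

```text
campos [ 0.46231351 -0.08534108  0.92511908]
blue 140 [0.58545437 0.03749714 1.49577079] 0.956918767507003
orange 206 [0.42980293 0.06143789 1.27622841] 0.49950504473634116
dock top 411 [ 0.54403988 -0.22337927 -1.70285562  0.06306687] 0.3701063880540051
dock both 2256 [ 0.54356583 -0.2236586  -1.700845    0.03729685] 0.6610602694771547
red [258 137  12   7  73] [263.5890411  139.76712329] [0.70739081 0.04679249 0.101     ]
red [303 138  12   6  69] [308.42028986 140.42028986] [ 0.70737954 -0.04011282  0.101     ]
red [257 152  13   3  34] [263.44117647 153.11764706] [0.68111608 0.04634371 0.101     ]
red [303 153  12   3  33] [308.33333333 154.03030303] [ 0.6806336  -0.04050149  0.101     ]
park [0.69684804 0.06736606 0.06      ]
park [ 0.69639714 -0.11310671  0.06      ]
```

```bash
python3 - <<'E'
from h import *
T=read_camera('top');f=T['frame'];S=read_camera('scene')
hsv=cv2.cvtColor(f,cv2.COLOR_RGB2HSV)
for q in [(281,207),(283,208),(295,210),(267,286),(285,275),(432,200),(425,260),(264,140),(415,195)]: print(q,hsv[q[1],q[0]])
D=(.5436,-.2237,-1.7008)
out=[]
for c,R in((T,(225,125,445,325)),(S,(195,165,490,345))):
  K=4 if c is T else 3
  im=cv2.resize(c['frame'],None,fx=K,fy=K,interpolation=cv2.INTER_CUBIC)
  for bs,p in((TR(0),(.5855,.0375,1.4958)),(TR(0),(.4298,.0614,1.2762)),([box(52,56,-87,87,40,80)],D)):
    for b in bs:
      h=cv2.convexHull(((proj(c,place(b,p))+.5)*K).astype(np.int32)); cv2.polylines(im,[h],True,(0,255,0))
  out.append(im[R[1]*K:R[3]*K,R[0]*K:R[2]*K][:600,:]);
save('ov_t.png',cv2.resize(out[0],(660,600)) if 0 else out[0][:600,:800])
E
```

```text
(281, 207) [107 182 225]
(283, 208) [108 183 227]
(295, 210) [108 185 190]
(267, 286) [ 22 243 255]
(285, 275) [ 19 230 255]
(432, 200) [ 21 183 242]
(425, 260) [ 22 185 255]
(264, 140) [  0 198 202]
(415, 195) [108 181 220]
```

View pics/ov_t.png

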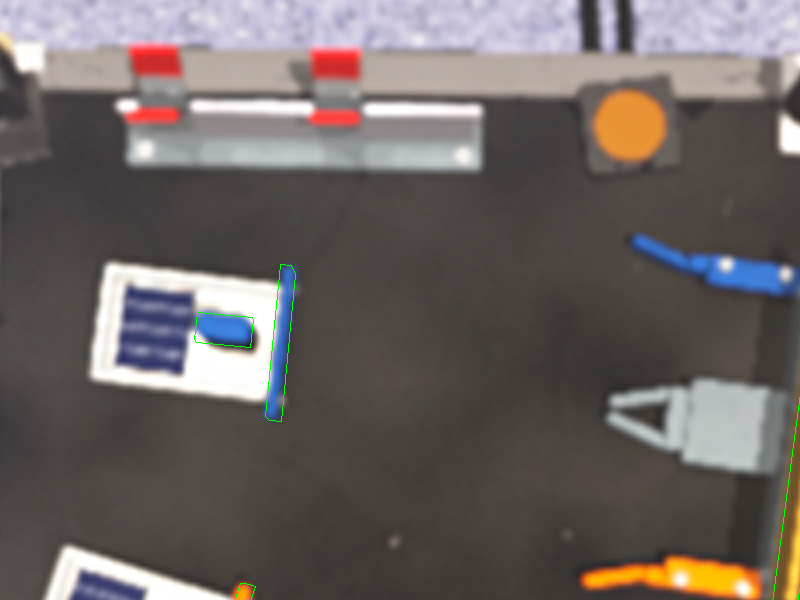

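```bash
cat > meas.py <<'E'
from h import *
def tray(T,n,p0=None):
    h=dict(blue=(103,112),orange=(15,26))[n]; f=T['frame']
    m=hue(f,*h,140,130)
    R=np.ptp(proj(T,[[0,0,0]]),axis=0)
    r=ren(T,[box(-62,10,-55,55,0,60)],p0,1)>.1
    m=m&r
    p,e=fit([(T,m)],TR,p0,[.008,.008,.08]);return p,e,m.sum()
E
python3 - <<'E'
from meas import *
T=read_camera('top');f=T['frame'];S=read_camera('scene');g=S['frame']
print(tray(T,'blue',[.5855,.0375,1.4958])); print(tray(T,'orange',[.4298,.0614,1.2762]))
m=roi(hue(f,15,28,110,90),419,180,445,278)
m2=roi(hue(g,15,28,90,60),397,245,490,320)
B=lambda p:[box(52,56,-87,87,p[3]*1000,80)]
for v in ([(T,m)],[(S,m2)],[(T,m),(S,m2)]):
    print(fit(v,B,[.5436,-.2237,-1.7008,.04],[.01,.01,.08,.01]))
b=roi(hue(f,103,112,140,130),380,180,425,200); o=roi(hue(f,15,26,140,130),365,260,418,280)
for n,mm in(('blue',b),('or',o)):
    ys,xs=np.nonzero(mm);print(n,xs.min(),xs.max(),ys.min(),ys.max())
    for D in ((.5436,-.2237,-1.7008),):
        w=back(T,np.c_[xs,ys],.0205)[:,:2]-D[:2];c,s=np.cos(D[2]),np.sin(D[2]);u=w@np.array([[c,-s],[s,c]])
        k=u[:,0]>0;print(u.min(0),u.max(0),np.median(u[k],0), np.polyfit(u[k,0],u[k,1],1))
E
```

```text
(array([0.58651854, 0.03717148, 1.46546616]), np.float64(0.7919518134051006), np.int64(153))
(array([0.42973151, 0.06178571, 1.28416812]), np.float64(0.8788553259141496), np.int64(148))
(array([ 0.54369573, -0.22366049, -1.69654862,  0.0372955 ]), np.float64(0.09174615792262851))
(array([ 0.54482922, -0.22214137, -1.70065734,  0.03434845]), np.float64(0.09930449452508275))
(array([ 0.54300392, -0.22355366, -1.6969657 ,  0.03587575]), np.float64(0.21202232121349768))
blue 383 424 184 198
[-0.04106623  0.07357493] [0.04684158 0.09300693] [0.02213496 0.07958664] [0.02329257 0.07963604]
or 372 413 265 273
[-0.03920976 -0.09000428] [ 0.04589298 -0.07230955] [ 0.02170865 -0.07794241] [-0.04690723 -0.0775197 ]
```

Overlay fits the blue tray and the dock well; poses are good to about 2 mm. Each tray needs roughly 180°, more than the last joint allows in one grip, so I'll do each in two grips (90° + 90°). First, a helper for planning moves.

```bash
cat > pl.py <<'E'
import sys
from h import *
from scipy.spatial.transform import Rotation as Ro
D=np.array([.5437,-.2235,-1.698])
def tool(o): return Ro.from_euler('xyz',o['tool_rot'],degrees=True).as_matrix()
def plan(x,y,z,yaw,o=None,pos=None):
    """rotation first, then shift, in tool axes"""
    o=o or get_obs(); R=tool(o); G=Ro.from_euler('xyz',[180,0,yaw],degrees=True).as_matrix()
    rv=Ro.from_matrix(R.T@G).as_rotvec(); d=G.T@(np.array([x,y,z])-(o['tool_pos'] if pos is None else pos))
    print('turn',np.round(rv,3),'rows',np.abs(rv).max()/.145,' shift after',np.round(d,4),'rows',np.linalg.norm(d)/.049)
if __name__=='__main__':
    o=get_obs();print(round(o['time_s'],1),np.round(o['tool_pos'],4),np.round(o['tool_rot'],1),'q',np.round(o['qpos'],0),round(o['grip_width'],4),round(o['grasp_force'],1))
    a=[float(v) for v in sys.argv[1:]]
    for i in range(0,len(a),4): plan(*a[i:i+4],o=o)
E
python3 pl.py .5843 .0163 .12 84
```

```text
1.3 [0.2283 0.6086 0.2226] [180.    0.  159.4] q [-69.  18.  -4.  83.   1.  79.  -3.] 0.0868 0.0
turn [ 0.    -0.     1.317] rows 9.081240981631137  shift after [-0.5519  0.416   0.1026] rows 14.258499433812108
```

Emit:
play_rows(
  steps=[
    [[0,0,0,0,0,0.1317,0.04],[0,0,0,0,0,0.1317,0.04],[0,0,0,0,0,0.1317,0.04],[0,0,0,0,0,0.1317,0.04],[0,0,0,0,0,0.1317,0.04],[0,0,0,0,0,0.1317,0.04],[0,0,0,0,0,0.1317,0.04],[0,0,0,0,0,0.1317,0.04],[0,0,0,0,0,0.1317,0.04],[0,0,0,0,0,0.1317,0.04]],
  ],
  force=25,
)

```text
time_s: 2.3
tool_pos: [0.2283, 0.6086, 0.2226]
tool_rot: [180.0, -0.0, 83.7]
force: [-0.5, 0.0, -0.5]
grip_width: 0.0402
grasp_force: 0.0
```

Emit:
play_rows(
  steps=[
    [[-0.039,0.03,0,0,0,0,0.04],[-0.039,0.03,0,0,0,0,0.04],[-0.039,0.03,0,0,0,0,0.04],[-0.039,0.03,0,0,0,0,0.04],[-0.039,0.03,0,0,0,0,0.04],[-0.039,0.03,0,0,0,0,0.04],[-0.039,0.03,0,0,0,0,0.04],[-0.039,0.03,0,0,0,0,0.04],[-0.039,0.03,0,0,0,0,0.04],[-0.039,0.03,0,0,0,0,0.04],[-0.039,0.03,0,0,0,0,0.04],[-0.039,0.03,0,0,0,0,0.04]],
  ],
)

```text
time_s: 3.5
tool_pos: [0.5381, 0.1038, 0.2231]
tool_rot: [179.9, -0.1, 84.0]
force: [0.9, 1.2, 0.3]
grip_width: 0.04
grasp_force: 0.0
```

```bash
python3 pl.py .5843 .0163 .12 84
```

```text
3.5 [0.5381 0.1038 0.2231] [ 1.799e+02 -1.000e-01  8.400e+01] q [-43.   6.  31.  99.  -3.  76. -17.] 0.04 0.0
turn [ 0.001 -0.001  0.   ] rows 0.007265015702009709  shift after [-0.0822  0.0551  0.1031] rows 2.915430379536639
```

Emit:
play_rows(
  steps=[
    [[-0.0274,0.0184,0.034,0,0,0,0.05],[-0.0274,0.0184,0.034,0,0,0,0.05],[-0.0274,0.0184,0.035,0,0,0,0.05],[0,0,0,0,0,0,0.05]],
  ],
)

```text
time_s: 3.9
tool_pos: [0.5812, 0.0117, 0.1147]
tool_rot: [-179.6, 0.4, 83.6]
force: [-0.7, -0.7, -0.1]
grip_width: 0.0494
grasp_force: 0.0
```

```bash
python3 - <<'E'
from h import *
c=read_camera('wrist');save('w1.png',c['frame'])
p=(.5862,.0373,1.475);im=c['frame'].copy()
for b in TR(0): cv2.polylines(im,[cv2.convexHull(proj(c,place(b,p)).astype(np.int32))],True,(0,255,0))
save('w1o.png',im);print(np.round(c['view'],3).tolist(),c['intrinsics'].tolist())
E
```

```text
[[0.994, -0.112, -0.007, -0.576], [0.104, 0.949, -0.299, -0.067], [0.039, 0.296, 0.954, -0.314], [0.0, 0.0, 0.0, 1.0]] [[380.68167487784353, 0.0, 320.0616485849356], [0.0, 380.68167487784353, 235.87484202411426], [0.0, 0.0, 1.0]]
```

View pics/w1o.png

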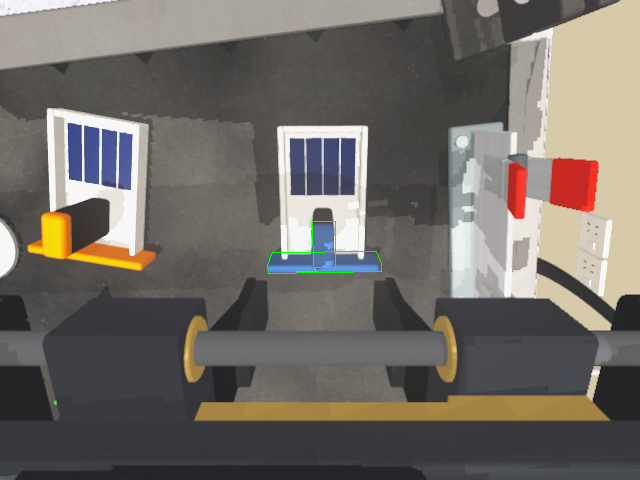

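Wrist view: the projected model (green) sits on the plate (268–381, 262) and the cap (323, 240) of the blue tray, so I go down.

```bash
python3 pl.py .5843 .0165 .037 84
```

```text
4.0 [0.582  0.0148 0.1169] [-179.7    0.2   83.7] q [-34.  16.  35. 101. -10.  66.  -2.] 0.05 0.0
turn [-0.005  0.003 -0.005] rows 0.03548453823464068  shift after [0.0019 0.0021 0.0799] rows 1.6322632200810177
```

Emit:
play_rows(
  steps=[
    [[0,0.001,0.02,0,0,0,0.05],[0,0,0.03,0,0,0,0.05],[0,0,0.033,0,0,0,0.05],[0,0,0,0,0,0,0.05],[0,0,0,0,0,0,0.005],[0,0,0,0,0,0,0.005],[0,0,0,0,0,0,0.005],[0,0,0,0,0,0,0.005],[0,0,0,0,0,0,0.005]],
  ],
)

```text
time_s: 4.85
tool_pos: [0.585, 0.0179, 0.0374]
tool_rot: [179.9, -0.0, 84.0]
force: [-0.4, 0.1, 1.7]
grip_width: 0.0178
grasp_force: 1.7
```

Emit:
play_rows(
  steps=[
    [[0,0,0,0,0,0,0.005],[0,0,0,0,0,0,0.005],[0,0,-0.02,0,0,0,0.005],[0,0,-0.03,0,0,0,0.005],[-0.03,0,-0.03,0,0,0,0.005],[-0.03,0,0,0,0,0,0.005],[-0.03,0,0,0,0,0,0.005],[0,0,0,0,0,0,0.005]],
  ],
)

```text
time_s: 5.65
tool_pos: [0.5739, -0.078, 0.1167]
tool_rot: [180.0, 0.2, 83.5]
force: [-0.5, -1.0, -0.9]
grip_width: 0.0135
grasp_force: 25.0
```

Emit:
play_rows(
  steps=[
    [[0,0,0,0,0,-0.1428,0.005],[0,0,0,0,0,-0.1428,0.005],[0,0,0,0,0,-0.1428,0.005],[0,0,0,0,0,-0.1428,0.005],[0,0,0,0,0,-0.1428,0.005],[0,0,0,0,0,-0.1428,0.005],[0,0,0,0,0,-0.1428,0.005],[0,0,0,0,0,-0.1428,0.005],[0,0,0,0,0,-0.1428,0.005],[0,0,0,0,0,-0.1428,0.005],[0,0,0,0,0,-0.1428,0.005],[0,0,0,0,0,0,0.005]],
  ],
)

```text
time_s: 6.85
tool_pos: [0.5748, -0.0712, 0.1159]
tool_rot: [180.0, -0.1, 174.0]
force: [-0.5, -0.3, -2.0]
grip_width: 0.014
grasp_force: 25.0
```

```bash
python3 - <<'E'
from h import *
c=read_camera('top');s=read_camera('scene');o=get_obs();print(o['tool_pos'],o['tool_rot'],o['qpos'],o['grip_width'],o['grasp_force'])
save('a2.png',np.hstack([cv2.resize(c['frame'][110:340,210:450],(400,383)),cv2.resize(s['frame'][140:390,190:450],(398,383))]))
E
```

```text
[ 0.57487332 -0.07139325  0.11606528] [ 1.79992419e+02 -3.91146712e-02  1.73798668e+02] [-16.75035889  14.81481457  24.54229456 101.78267932  -6.74398478
  64.88216096  93.74460165] 0.013827918855887224 24.995784759521484
```

View pics/a2.png

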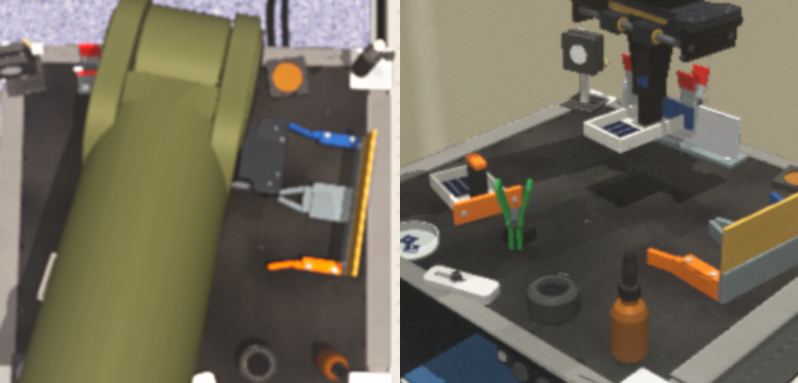

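The tray hangs level in the grip with its front now toward the robot. I set it down here and regrip with the tool turned half round.

Emit:
play_rows(
  steps=[
    [[0,0,0.03,0,0,0,0.005],[0,0,0.03,0,0,0,0.005],[0,0,0.018,0,0,0,0.005],[0,0,0,0,0,0,0.005],[0,0,0,0,0,0,0.045],[0,0,0,0,0,0,0.045],[0,0,0,0,0,0,0.045],[0,0,-0.03,0,0,0,0.045],[0,0,-0.02,0,0,0,0.045],[0,0,0,0,0,0.1428,0.045],[0,0,0,0,0,0.1428,0.045],[0,0,0,0,0,0.1428,0.045]],
  ],
)

```text
time_s: 8.15
tool_pos: [0.5756, -0.0717, 0.0896]
tool_rot: [179.9, 0.1, 149.1]
force: [0.0, 0.1, 0.1]
grip_width: 0.0447
grasp_force: 0.0
```

Emit:
play_rows(
  steps=[
    [[0,0,0,0,0,0.1428,0.045],[0,0,0,0,0,0.1428,0.045],[0,0,0,0,0,0.1428,0.045],[0,0,0,0,0,0.1428,0.045],[0,0,0,0,0,0.1428,0.045],[0,0,0,0,0,0.1428,0.045],[0,0,0,0,0,0.1428,0.045],[0,0,0,0,0,0.1428,0.045],[0,0,0,0,0,0.1428,0.045],[0,0,0,0,0,0.1428,0.045],[0,0,0,0,0,0.1428,0.045],[0,0,0,0,0,0.1428,0.045]],
  ],
)

```text
time_s: 9.35
tool_pos: [0.5755, -0.0715, 0.0893]
tool_rot: [180.0, -0.1, 50.9]
force: [1.1, -0.8, 0.1]
grip_width: 0.0447
grasp_force: 0.0
```

Emit:
play_rows(
  steps=[
    [[0,0,0,0,0,0.1428,0.045],[0,0,0,0,0,0.1428,0.045],[0,0,0,0,0,0.1428,0.045],[0,0,0,0,0,0.1428,0.045],[0,0,0,0,0,0.1428,0.045],[0,0,0,0,0,0.1428,0.045],[0,0,0,0,0,0.1428,0.045],[0,0,0,0,0,0,0.045]],
  ],
)

```text
time_s: 10.15
tool_pos: [0.5754, -0.0715, 0.089]
tool_rot: [-180.0, -0.0, -6.0]
force: [0.7, -0.4, -0.6]
grip_width: 0.0448
grasp_force: 0.0
```

```bash
python3 pl.py .5749 -.0714 .037 -6
```

```text
10.2 [ 0.5754 -0.0715  0.089 ] [-180.   -0.   -6.] q [-41.  23.  55. 104. -21.  64. -74.] 0.0448 0.0
turn [-0.    -0.001 -0.001] rows 0.0053742405509585684  shift after [-0.0005 -0.      0.052 ] rows 1.061915491155807
```

Emit:
play_rows(
  steps=[
    [[0,0,0.026,0,0,0,0.045],[0,0,0.026,0,0,0,0.045],[0,0,0,0,0,0,0.045],[0,0,0,0,0,0,0.005],[0,0,0,0,0,0,0.005],[0,0,0,0,0,0,0.005],[0,0,0,0,0,0,0.005],[0,0,0,0,0,0,0.005],[0,0,0,0,0,0,0.005],[0,0,-0.02,0,0,0,0.005],[0,0,-0.02,0,0,0,0.005],[0,0,-0.01,0,0,0,0.005]],
  ],
)

```text
time_s: 11.35
tool_pos: [0.5756, -0.0719, 0.0877]
tool_rot: [-180.0, -0.1, -6.0]
force: [0.3, -0.6, -1.1]
grip_width: 0.0139
grasp_force: 25.0
```

Emit:
play_rows(
  steps=[
    [[0,0,0,0,0,-0.1407,0.005],[0,0,0,0,0,-0.1407,0.005],[0,0,0,0,0,-0.1407,0.005],[0,0,0,0,0,-0.1407,0.005],[0,0,0,0,0,-0.1407,0.005],[0,0,0,0,0,-0.1407,0.005],[0,0,0,0,0,-0.1407,0.005],[0,0,0,0,0,-0.1407,0.005],[0,0,0,0,0,-0.1407,0.005],[0,0,0,0,0,-0.1407,0.005],[0,0,0,0,0,-0.1407,0.005],[0,0,0,0,0,0,0.005]],
  ],
)

```text
time_s: 12.55
tool_pos: [0.5746, -0.0716, 0.086]
tool_rot: [-179.9, -0.0, 82.7]
force: [-0.5, 0.0, -2.6]
grip_width: 0.0138
grasp_force: 25.0
```

```bash
python3 pl.py .6055 -.1144 .045 82.7; python3 - <<'E'
from h import *
T=read_camera('top');save('t3.png',T['frame']);W=read_camera('wrist');save('w3.png',W['frame']);S=read_camera('scene')
save('a3.png',np.hstack([cv2.resize(T['frame'][110:340,210:450],(400,383)),cv2.resize(S['frame'][140:390,190:450],(398,383))]))
E
```

```text
12.6 [ 0.5746 -0.0716  0.086 ] [-179.9   -0.    82.7] q [-28.  18.  38. 104. -13.  62.   8.] 0.0138 25.0
turn [-0.001 -0.    -0.   ] rows 0.006626372723346122  shift after [-0.0385  0.0361  0.041 ] rows 1.364058412164818
```

View pics/a3.png

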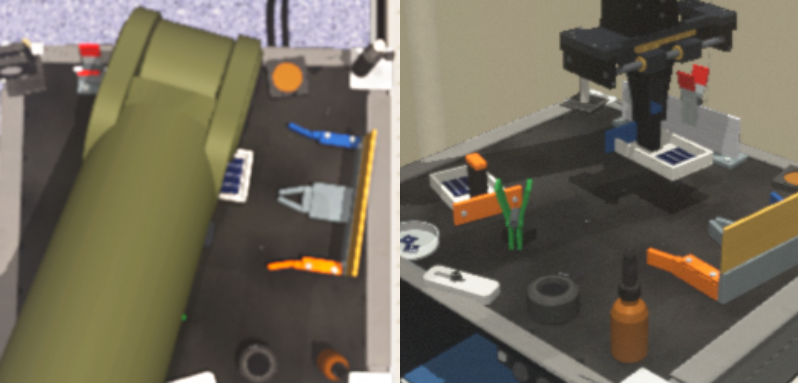

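Scene view: the blue tray's front now faces the dock. I'll place it before the lead-ins, lower it, and slide it in.

Emit:
play_rows(
  steps=[
    [[-0.013,0.018,0,0,0,0,0.005],[-0.013,0.0181,0,0,0,0,0.005],[-0.0125,0,0.015,0,0,0,0.005],[0,0,0.016,0,0,0,0.005],[0,0,0.016,0,0,0,0.005],[0,0,0,0,0,0,0.005]],
  ],
)

```text
time_s: 13.3
tool_pos: [0.6049, -0.1132, 0.0373]
tool_rot: [-179.8, -0.0, 82.7]
force: [-0.1, -0.1, -1.1]
grip_width: 0.0136
grasp_force: 25.0
```

```bash
python3 - <<'E'
from pl import *
o=get_obs();print(o['tool_pos'],o['tool_rot'],o['force'])
p=o['tool_pos'][:2]-D[:2];c,s=np.cos(D[2]),np.sin(D[2]);print('in dock',p@np.array([[c,-s],[s,c]]))
T=read_camera('top');m=roi(hue(T['frame'],103,112,60,40),330,170,425,220)
im=T['frame'].copy()
u=proj(T,place(box(-50,50,-30,30,0,16),(o['tool_pos'][0]+.021*np.cos(D[2]),o['tool_pos'][1]+.021*np.sin(D[2]),np.radians(82.7+180))))
cv2.polylines(im,[cv2.convexHull(u.astype(np.int32))],True,(0,255,0))
save('t4.png',cv2.resize(im[150:300,320:460],(560,600)))
E
```

```text
[ 0.60491394 -0.11317779  0.03733983] [-1.79837888e+02 -1.19211792e-02  8.26767780e+01] [-0.13542314 -0.10182302 -1.08788664]
in dock [-0.11719652  0.04672379]
```

View pics/t4.png

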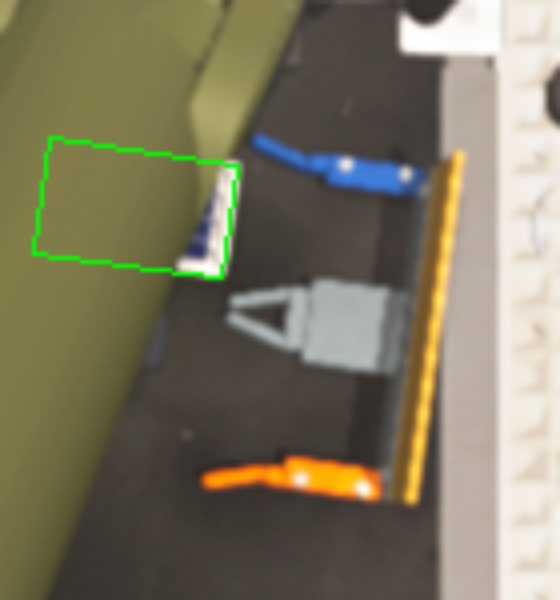

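Emit:
play_rows(
  steps=[
    [[-0.015,0.001,0,0,0,0,0.005],[-0.015,0.0005,0,0,0,0,0.005],[-0.015,0,0,0,0,0,0.005],[-0.015,0,0,0,0,0,0.005],[0,0,0,0,0,0,0.005]],
  ],
)

```text
time_s: 13.85
tool_pos: [0.5982, -0.1788, 0.0393]
tool_rot: [-180.0, 0.2, 82.4]
force: [-0.6, -4.2, -6.9]
grip_width: 0.0136
grasp_force: 25.0
```

Emit:
play_rows(
  steps=[
    [[-0.01,0,0,0,0,0,0.005],[-0.01,0,0,0,0,0,0.005],[-0.01,0,0,0,0,0,0.005],[0,0,0,0,0,0,0.005]],
  ],
)

```text
time_s: 14.25
tool_pos: [0.5948, -0.206, 0.039]
tool_rot: [-179.9, 0.1, 82.5]
force: [-2.5, -0.9, -6.2]
grip_width: 0.014
grasp_force: 25.0
```

```bash
python3 - <<'E'
from pl import *
o=get_obs();print(o['tool_pos'],o['tool_rot'],o['force'])
p=o['tool_pos'][:2]-D[:2];c,s=np.cos(D[2]),np.sin(D[2]);print('in dock',p@np.array([[c,-s],[s,c]]))
E
```

```text
[ 0.59477963 -0.20600363  0.03901614] [-1.79931207e+02  7.48936280e-02  8.25425260e+01] [-2.49266982 -0.93823756 -6.18598013]
in dock [-0.02383502  0.04844733]
```

Emit:
play_rows(
  steps=[
    [[-0.003,0,0,0,0,0,0.005],[-0.003,0,0,0,0,0,0.005],[-0.002,0,0,0,0,0,0.005],[0,0,0,0,0,0,0.005]],
  ],
)

```text
time_s: 14.65
tool_pos: [0.5944, -0.2094, 0.039]
tool_rot: [-179.8, -0.2, 82.7]
force: [-4.0, 5.1, -3.4]
grip_width: 0.0133
grasp_force: 25.0
```

Emit:
play_rows(
  steps=[
    [[-0.003,0,0.001,0,0,0,0.005],[-0.003,0,0,0,0,0,0.005],[0,0,0,0,0,0,0.005]],
  ],
)

```text
time_s: 14.95
tool_pos: [0.5945, -0.2094, 0.0389]
tool_rot: [-179.8, -0.7, 82.9]
force: [-6.9, 15.0, 6.5]
grip_width: 0.0136
grasp_force: 25.1
```

Emit:
play_rows(
  steps=[
    [[0.008,0,0,0,0,0,0.005],[0,0,0,0,0,0,0.03],[0,0,0,0,0,0,0.03],[0,0,0,0,0,0,0.03],[0,0,-0.03,0,0,0,0.03],[0,0,-0.04,0,0,0,0.03],[0,0,-0.04,0,0,0,0.03],[0,0,0,0,0,0,0.03]],
  ],
)

```text
time_s: 15.75
tool_pos: [0.5997, -0.2128, 0.1559]
tool_rot: [179.2, 0.1, 82.6]
force: [0.4, 0.0, 0.5]
grip_width: 0.0297
grasp_force: 0.0
```

```bash
cat >> meas.py <<'E'
def check(p,D=np.array([.5437,-.2235,-1.698])):
    c,s=np.cos(D[2]),np.sin(D[2]);q=(np.array(p[:2])-D[:2])@np.array([[c,-s],[s,c]]);return q, p[2]-D[2]
E
python3 - <<'E'
from meas import *
W=read_camera('wrist');S=read_camera('scene');T=read_camera('top')
import pl;print(get_obs()['tool_pos'])
save('w5.png',np.hstack([cv2.resize(W['frame'],(400,300)),cv2.resize(S['frame'][220:350,330:500],(392,300))]))
m=np.abs(0)
try:
  p,e,n=tray(T,'orange',[.4298,.0618,1.28]);print('orange',p,e,n)
except Exception as x: print(x)
E
```

```text
[ 0.59560697 -0.21027329  0.14881903]
orange [0.42973717 0.06180894 1.28143758] 2.2312357501139988 86
```

View pics/w5.png

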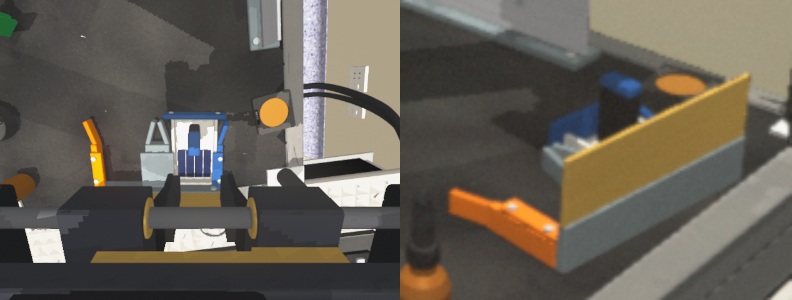

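Blue tray is home (wrist view: plate outside the lead-ins at about (195,117), scene view agrees). Next the orange tray.

```bash
python3 pl.py .432 .055 .15 73.4
```

```text
15.9 [ 0.5956 -0.2103  0.1488] [179.9   0.   82.6] q [-15.  22.  40.  93. -15.  71.  21.] 0.0299 0.0
turn [ 0.002 -0.     0.161] rows 1.1131266308410437  shift after [ 0.2075 -0.2326 -0.0012] rows 6.360624236834558
```

Emit:
play_rows(
  steps=[
    [[0,0,0,0,0,0.08,0.05],[0,0,0,0,0,0.081,0.05],[0.0297,-0.0332,0,0,0,0,0.05],[0.0297,-0.0332,0,0,0,0,0.05],[0.0297,-0.0332,0,0,0,0,0.05],[0.0297,-0.0332,0,0,0,0,0.05],[0.0297,-0.0332,0,0,0,0,0.05],[0.0297,-0.0332,0,0,0,0,0.05],[0.0293,-0.0334,0,0,0,0,0.05],[0,0,0,0,0,0,0.05],[0,0,0,0,0,0,0.05]],
  ],
)

```text
time_s: 17.0
tool_pos: [0.4307, 0.0559, 0.1477]
tool_rot: [-180.0, 0.0, 73.6]
force: [0.5, -1.2, 1.5]
grip_width: 0.0501
grasp_force: 0.0
```

```bash
python3 pl.py .4252 .0465 .037 73.4; python3 - <<'E'
from meas import *
W=read_camera('wrist');im=W['frame'].copy();m=hue(im,12,26,140,100)
p,e=fit([(W,m&(ren(W,[box(-70,20,-65,65,0,70)],(.4298,.0618,1.28),1)>.1))],TR,[.4298,.0618,1.28],[.008,.008,.08]);print(p,e)
for b in TR(0): cv2.polylines(im,[cv2.convexHull(proj(W,place(b,p)).astype(np.int32))],True,(0,255,0))
save('w6.png',im)
E
```

```text
17.0 [0.4307 0.0559 0.1477] [-180.     0.    73.6] q [-44.  -7.  31. 119.   4.  68. -31.] 0.0501 0.0
turn [-0.001  0.001  0.003] rows 0.023197223731679168  shift after [-0.0105 -0.0026  0.1107] rows 2.269728739229354
[0.4270497  0.06250318 1.29730173] 0.49790816069358335
```

View pics/w6.png

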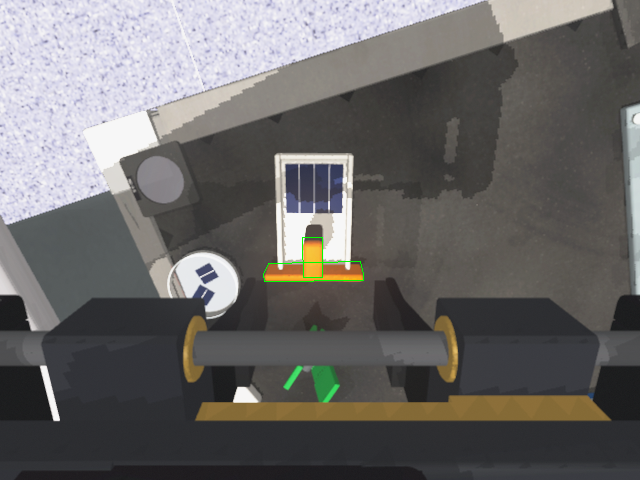

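Wrist view: orange plate at (265–363, 272), fin at (313, 258), centred between the fingers; the green look-alike at (315,372) is clear of them. Descend.

Emit:
play_rows(
  steps=[
    [[-0.01,-0.0037,0.02,0,0,0,0.05],[0,0,0.03,0,0,0,0.05],[0,0,0.03,0,0,0,0.05],[0,0,0.03,0,0,0,0.05],[0,0,0,0,0,0,0.05]],
  ],
)

```text
time_s: 17.55
tool_pos: [0.4221, 0.044, 0.0351]
tool_rot: [-179.7, 0.4, 73.2]
force: [-0.5, -1.1, 0.2]
grip_width: 0.0504
grasp_force: 0.0
```

Emit:
play_rows(
  steps=[
    [[0,0,0,0,0,0,0.005],[0,0,0,0,0,0,0.005],[0,0,0,0,0,0,0.005],[0,0,0,0,0,0,0.005],[0,0,0,0,0,0,0.005],[0,0,0,0,0,0,0.005]],
  ],
)

```text
time_s: 18.15
tool_pos: [0.4249, 0.0471, 0.039]
tool_rot: [-180.0, -0.0, 73.5]
force: [-2.8, 0.4, 3.7]
grip_width: 0.0137
grasp_force: 25.0
```

Emit:
play_rows(
  steps=[
    [[0,0,-0.03,0,0,0,0.005],[0,0,-0.03,0,0,0,0.005],[0,0,-0.03,0,0,0,0.005],[-0.005,0.0275,0,0,0,0,0.005],[-0.005,0.0275,0,0,0,0,0.005],[-0.005,0.0275,0,0,0,0,0.005],[-0.005,0.0275,0,0,0,0,0.005],[0,0,0,0,0,0,0.005]],
  ],
)

```text
time_s: 18.95
tool_pos: [0.5272, -0.0062, 0.1284]
tool_rot: [179.8, 0.1, 73.3]
force: [0.3, -0.2, -2.0]
grip_width: 0.014
grasp_force: 25.0
```

Emit:
play_rows(
  steps=[
    [[0,0,0,0,0,-0.1428,0.005],[0,0,0,0,0,-0.1428,0.005],[0,0,0,0,0,-0.1428,0.005],[0,0,0,0,0,-0.1428,0.005],[0,0,0,0,0,-0.1428,0.005],[0,0,0,0,0,-0.1428,0.005],[0,0,0,0,0,-0.1428,0.005],[0,0,0,0,0,-0.1428,0.005],[0,0,0,0,0,-0.1428,0.005],[0,0,0,0,0,-0.1428,0.005],[0,0,0,0,0,-0.1428,0.005],[0,0,0,0,0,0,0.005]],
  ],
)

```text
time_s: 20.15
tool_pos: [0.5239, -0.0033, 0.1282]
tool_rot: [-180.0, -0.1, 163.5]
force: [-0.3, 0.8, -2.0]
grip_width: 0.0142
grasp_force: 25.0
```

```bash
python3 pl.py .525 -.003 .039 163.5
```

```text
20.1 [ 0.5239 -0.0033  0.1282] [-1.800e+02 -1.000e-01  1.635e+02] q [-32.   7.  32. 109.  -4.  65.  75.] 0.0142 25.0
turn [-0.    -0.001 -0.   ] rows 0.007412261949107537  shift after [-0.001   0.0007  0.0892] rows 1.8199294406364435
```

Emit:
play_rows(
  steps=[
    [[0,0,0.03,0,0,0,0.005],[0,0,0.03,0,0,0,0.005],[0,0,0.029,0,0,0,0.005],[0,0,0,0,0,0,0.005],[0,0,0,0,0,0,0.045],[0,0,0,0,0,0,0.045],[0,0,0,0,0,0,0.045],[0,0,-0.03,0,0,0,0.045],[0,0,-0.02,0,0,0,0.045],[0,0,0,0,0,0.1428,0.045],[0,0,0,0,0,0.1428,0.045],[0,0,0,0,0,0.1428,0.045]],
  ],
)

```text
time_s: 21.35
tool_pos: [0.5253, -0.0037, 0.0908]
tool_rot: [179.9, 0.0, 138.5]
force: [-0.5, 0.1, -0.7]
grip_width: 0.045
grasp_force: 0.0
```

Emit:
play_rows(
  steps=[
    [[0,0,0,0,0,0.1428,0.045],[0,0,0,0,0,0.1428,0.045],[0,0,0,0,0,0.1428,0.045],[0,0,0,0,0,0.1428,0.045],[0,0,0,0,0,0.1428,0.045],[0,0,0,0,0,0.1428,0.045],[0,0,0,0,0,0.1428,0.045],[0,0,0,0,0,0.1428,0.045],[0,0,0,0,0,0.1428,0.045],[0,0,0,0,0,0.1428,0.045],[0,0,0,0,0,0.1428,0.045],[0,0,0,0,0,0.1428,0.045]],
  ],
)

```text
time_s: 22.55
tool_pos: [0.5252, -0.0036, 0.0905]
tool_rot: [180.0, -0.1, 40.3]
force: [-0.3, -0.5, -0.1]
grip_width: 0.0448
grasp_force: 0.0
```

Emit:
play_rows(
  steps=[
    [[0,0,0,0,0,0.1428,0.045],[0,0,0,0,0,0.1428,0.045],[0,0,0,0,0,0.1428,0.045],[0,0,0,0,0,0.1428,0.045],[0,0,0,0,0,0.1428,0.045],[0,0,0,0,0,0.1428,0.045],[0,0,0,0,0,0.1428,0.045],[0,0,0,0,0,0,0.045]],
  ],
)

```text
time_s: 23.35
tool_pos: [0.5251, -0.0036, 0.0903]
tool_rot: [-179.9, -0.0, -16.6]
force: [-0.2, 0.1, -0.1]
grip_width: 0.0452
grasp_force: 0.0
```

```bash
python3 pl.py .5239 -.0033 .037 -16.5; python3 - <<'E'
from meas import *
W=read_camera('wrist');f=W['frame'];m=hue(f,12,26,140,100)
c=np.array([.5239,-.0033])+.021*np.array([np.cos(2.853),np.sin(2.853)])
p0=[*c,2.853]
M=m&(ren(W,[box(-70,20,-65,65,0,70)],p0,1)>.1);print(M.sum())
if M.sum()>100: print(fit([(W,M)],TR,p0,[.008,.008,.08]))
E
```

```text
23.4 [ 0.5251 -0.0036  0.0903] [-179.9   -0.   -16.6] q [-52.  14.  55. 111. -13.  61. -97.] 0.0452 0.0
turn [-0.001 -0.001 -0.002] rows 0.012494750753479892  shift after [-0.0012  0.0001  0.0533] rows 1.0879332823264134
3472
(array([5.09851989e-01, 1.25167228e-04, 2.84758272e+00]), np.float64(0.3401136260955996))
```

Emit:
play_rows(
  steps=[
    [[0,0,0.026,0,0,0,0.045],[0,0,0.026,0,0,0,0.045],[0,0,0,0,0,0,0.045],[0,0,0,0,0,0,0.005],[0,0,0,0,0,0,0.005],[0,0,0,0,0,0,0.005],[0,0,0,0,0,0,0.005],[0,0,0,0,0,0,0.005],[0,0,0,0,0,0,0.005],[0,0,-0.03,0,0,0,0.005],[0,0,-0.03,0,0,0,0.005],[0,0,-0.03,0,0,0,0.005]],
  ],
)

```text
time_s: 24.6
tool_pos: [0.524, -0.0039, 0.128]
tool_rot: [179.9, 0.1, -16.6]
force: [0.7, -0.4, -1.5]
grip_width: 0.0143
grasp_force: 25.0
```

Emit:
play_rows(
  steps=[
    [[0,0,0,0,0,-0.1444,0.005],[0,0,0,0,0,-0.1444,0.005],[0,0,0,0,0,-0.1444,0.005],[0,0,0,0,0,-0.1444,0.005],[0,0,0,0,0,-0.1444,0.005],[0,0,0,0,0,-0.1444,0.005],[0,0,0,0,0,-0.1444,0.005],[0,0,0,0,0,-0.1444,0.005],[0,0,0,0,0,-0.1444,0.005],[0,0,0,0,0,-0.1444,0.005],[0,0,0,0,0,-0.1444,0.005],[0,0,0,0,0,-0.1444,0.005]],
  ],
)

```text
time_s: 25.8
tool_pos: [0.5241, -0.0037, 0.127]
tool_rot: [-179.9, 0.0, 83.1]
force: [-0.2, -1.1, -1.3]
grip_width: 0.0136
grasp_force: 25.0
```

```bash
python3 - <<'E'
from pl import *
D[1]-=0; u=np.array([-.127,-.992]);v=np.array([.992,-.127])
t=D[:2]+-.112*u+(-.0467)*v;print(t);o=get_obs();print(o['tool_pos'],o['tool_rot'],o['qpos'],o['grip_width'])
plan(*t,.039,82.7,o=o)
E
```

```text
[ 0.5115976 -0.1064651]
[ 0.52413014 -0.00373747  0.12699406] [-1.79935030e+02  1.34971889e-02  8.30608757e+01] [-43.64261935   8.52805281  44.77004221 109.15808949  -6.61113518
  64.97851353  -3.31679732] 0.01362752826506502
turn [-0.001  0.     0.006] rows 0.04343678930971216  shift after [-0.1035  0.0006  0.088 ] rows 2.772280867878803
```

Emit:
play_rows(
  steps=[
    [[-0.026,0.0006,0,0,0,0.002,0.005],[-0.026,0,0,0,0,0,0.005],[-0.026,0,0,0,0,0,0.005],[-0.0255,0,0.02,0,0,0,0.005],[0,0,0.03,0,0,0,0.005],[0,0,0.02,0,0,0,0.005],[0,0,0.019,0,0,0,0.005],[0,0,0,0,0,0,0.005],[0,0,0,0,0,0,0.005]],
  ],
)

```text
time_s: 26.7
tool_pos: [0.5115, -0.1065, 0.0382]
tool_rot: [-179.9, 0.0, 82.6]
force: [-0.2, 0.5, -2.3]
grip_width: 0.0136
grasp_force: 25.0
```

```bash
python3 - <<'E'
from meas import *
o=get_obs();print(check([*o['tool_pos'][:2],0])[0],o['tool_rot'])
T=read_camera('top');im=T['frame'].copy()
x=o['tool_pos'][0]+.016*np.cos(-1.698);y=o['tool_pos'][1]+.016*np.sin(-1.698)
cv2.polylines(im,[cv2.convexHull(proj(T,place(box(-50,50,-30,30,0,16),(x,y,-1.698))).astype(np.int32))],True,(0,255,0))
W=read_camera('wrist')
save('t7.png',np.hstack([cv2.resize(im[150:300,300:460],(400,375)),cv2.resize(W['frame'],(400,375))]))
E
```

```text
[-0.11195037 -0.04680899] [-1.79919555e+02  2.21191099e-02  8.25918090e+01]
```

View pics/t7.png

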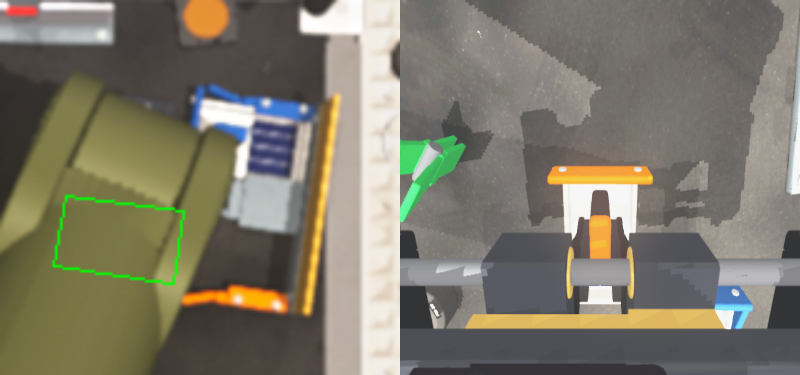

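Blue is still home; the orange tray is gripped and lined up with its bay. Slide in.

Emit:
play_rows(
  steps=[
    [[-0.015,0,0,0,0,0,0.005],[-0.015,0,0,0,0,0,0.005],[-0.015,0,0,0,0,0,0.005],[-0.015,0,0,0,0,0,0.005],[-0.01,0,0,0,0,0,0.005],[-0.01,0,0,0,0,0,0.005],[-0.01,0,0,0,0,0,0.005],[0,0,0,0,0,0,0.005]],
  ],
)

```text
time_s: 27.6
tool_pos: [0.4997, -0.1972, 0.0382]
tool_rot: [-180.0, 0.1, 82.5]
force: [0.7, -1.0, -8.9]
grip_width: 0.0136
grasp_force: 25.0
```

Emit:
play_rows(
  steps=[
    [[-0.004,0,0,0,0,0,0.005],[-0.004,0,0,0,0,0,0.005],[-0.003,0,0,0,0,0,0.005],[-0.002,0,0,0,0,0,0.005],[0,0,0,0,0,0,0.005]],
  ],
)

```text
time_s: 28.1
tool_pos: [0.4995, -0.2013, 0.0384]
tool_rot: [-179.8, -0.6, 82.8]
force: [-2.0, 15.4, 0.2]
grip_width: 0.0137
grasp_force: 25.0
```

```bash
python3 - <<'E'
from meas import *
o=get_obs();print(check([*o['tool_pos'][:2],0])[0],o['tool_rot'],o['force'])
E
```

```text
[-0.0164026  -0.04666109] [-179.81900027   -0.60370543   82.78718082] [-1.96592409 15.37019417  0.15589685]
```

Emit:
play_rows(
  steps=[
    [[0.008,0,0,0,0,0,0.005],[0,0,0,0,0,0,0.03],[0,0,0,0,0,0,0.03],[0,0,0,0,0,0,0.03],[0,0,-0.03,0,0,0,0.03],[0,0,-0.04,0,0,0,0.03],[0,0,-0.04,0,0,0,0.03],[0.03,0,-0.03,0,0,0,0.03],[0.04,0,0,0,0,0,0.03],[0.04,0,0,0,0,0,0.03],[0,0,0,0,0,0,0.03],[0,0,0,0,0,0,0.03]],
  ],
)

```text
time_s: 29.3
tool_pos: [0.5147, -0.0912, 0.1792]
tool_rot: [179.9, 0.0, 82.7]
force: [0.2, -1.1, 0.5]
grip_width: 0.0296
grasp_force: 0.0
```

```bash
python3 - <<'E'
from meas import *
o=get_obs();print(o['tool_pos'],o['tool_rot'])
T=read_camera('top');W=read_camera('wrist');im=W['frame'].copy()
c,s=np.cos(-1.698),np.sin(-1.698)
for y in(.0475,-.0475):
  p=(.5437-y*s,-.2235+y*c,-1.698)
  for b in TR(0): cv2.polylines(im,[cv2.convexHull(proj(W,place(b,p)).astype(np.int32))],True,(0,255,0))
save('w8.png',np.hstack([cv2.resize(T['frame'][120:300,220:460],(400,300)),cv2.resize(im,(400,300))]))
E
```

```text
[ 0.51465377 -0.09123604  0.17916538] [1.79913017e+02 1.30579818e-03 8.27152180e+01]
```

View pics/w8.png

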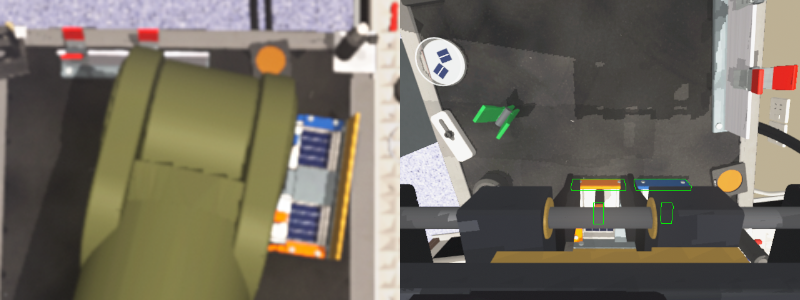

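Trays are both home (model of the home poses lies on the plates). Now the clips: hover near the strip and measure with the wrist camera.

```bash
python3 pl.py .694 -.07 .18 90; python3 - <<'E'
from h import *
S=read_camera('scene');T=read_camera('top')
b=back(S,[312,209],0)[0];print('lamp base',b,[ (z,proj(S,[[b[0],b[1],z]])[0].round()) for z in(.08,.1,.12,.14,.16)])
print(proj(T,[[b[0],b[1],.1]]), proj(T,[[.694,.0465,.1]]))
E
```

```text
29.4 [ 0.5141 -0.0933  0.1789] [179.9   0.   82.5] q [-38.   5.  48. 106.  -4.  71.   4.] 0.0303 0.0
turn [ 0.001  0.001 -0.131] rows 0.9044114843617096  shift after [ 0.0233  0.1799 -0.0011] rows 3.701930827719997
lamp base [0.7035411  0.14533782 0.        ] [(0.08, array([312., 173.])), (0.1, array([311., 164.])), (0.12, array([311., 154.])), (0.14, array([311., 145.])), (0.16, array([311., 135.]))]
[[212.96752457 141.13396036]] [[263.62500523 146.70827755]]
```

Emit:
play_rows(
  steps=[
    [[0,0,0,0,0,-0.131,0.07],[0.0058,0.036,0,0,0,0,0.07],[0.0058,0.036,0,0,0,0,0.07],[0.0058,0.036,0,0,0,0,0.07],[0.0059,0.036,0,0,0,0,0.07],[0,0.036,0,0,0,0,0.07],[0,0,0,0,0,0,0.07],[0,0,0,0,0,0,0.07],[0,0,0,0,0,0,0.07]],
  ],
)

```text
time_s: 30.4
tool_pos: [0.693, -0.0696, 0.1787]
tool_rot: [-180.0, 0.0, 90.0]
force: [0.7, -0.8, 1.0]
grip_width: 0.0697
grasp_force: 0.0
```

```bash
python3 - <<'E'
from h import *
o=get_obs();print(o['tool_pos'],o['tool_rot'])
W=read_camera('wrist');f=W['frame'];save('w9.png',f)
m=hue(f,0,7,140,70)|hue(f,172,180,140,70)
n,l,s,ct=cv2.connectedComponentsWithStats(m.astype(np.uint8))
for i in range(1,n):
  if s[i][4]>60: print('red',s[i],ct[i].round(1),back(W,ct[i],.1)[0].round(4))
E
```

```text
[ 0.69296452 -0.06955833  0.17873162] [-1.79971640e+02  1.92479834e-02  8.99828083e+01]
red [290  27  19  50 808] [298.9  51.9] [0.681  0.0477 0.1   ]
red [337  27  18  49 791] [345.5  51.9] [0.7077 0.0477 0.1   ]
red [294 180  16  40 571] [301.2 199.1] [ 0.6811 -0.0382  0.1   ]
red [335 180  16  40 551] [342.7 199.2] [ 0.7077 -0.0383  0.1   ]
```

View pics/w9.png

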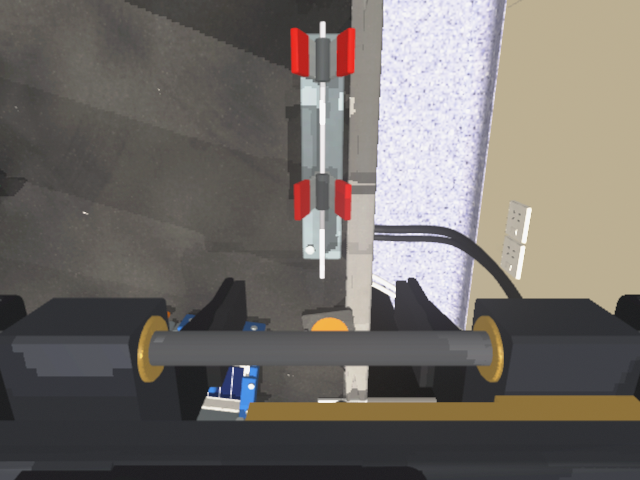

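Wrist view: exactly two red clips stand on the strip, the far one at (322,52), the near one at (322,199); all other shapes are bystanders. Pick the near one first.

Emit:
play_rows(
  steps=[
    [[0.0306,0.0012,0,0,0,0,0.06],[0,0,0.03,0,0,0,0.06],[0,0,0.03,0,0,0,0.06],[0,0,0.03,0,0,0,0.06],[0,0,0.019,0,0,0,0.06],[0,0,0,0,0,0,0.06],[0,0,0,0,0,0,0.06]],
  ],
)

```text
time_s: 31.15
tool_pos: [0.695, -0.0375, 0.0708]
tool_rot: [179.9, -0.0, 90.1]
force: [-0.4, -1.4, 0.9]
grip_width: 0.06
grasp_force: 0.0
```

Emit:
play_rows(
  steps=[
    [[0,0,0,0,0,0,0.01],[0,0,0,0,0,0,0.01],[0,0,0,0,0,0,0.01],[0,0,0,0,0,0,0.01],[0,0,0,0,0,0,0.01],[0,0,0,0,0,0,0.01],[0,0,0,0,0,0,0.01]],
  ],
  force=25,
)

```text
time_s: 31.85
tool_pos: [0.6964, -0.0375, 0.0724]
tool_rot: [179.8, -0.0, 90.1]
force: [-4.3, 0.9, 13.2]
grip_width: 0.014
grasp_force: 20.9
```

Emit:
play_rows(
  steps=[
    [[0,0,0,0,0,0,0.01],[0,0,0,0,0,0,0.01],[0,0,0,0,0,0,0.01]],
  ],
)

```text
time_s: 32.15
tool_pos: [0.6964, -0.0375, 0.0725]
tool_rot: [179.8, -0.0, 90.1]
force: [-3.3, 0.8, 11.7]
grip_width: 0.0139
grasp_force: 25.0
```

```bash
python3 - <<'E'
from h import *
W=read_camera('wrist');S=read_camera('scene');T=read_camera('top')
save('c1.png',np.hstack([cv2.resize(W['frame'][180:480,200:440],(320,400)),cv2.resize(S['frame'][140:260,310:430],(400,400),interpolation=2)]))
E
```

```text
(no output)
```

View pics/c1.png

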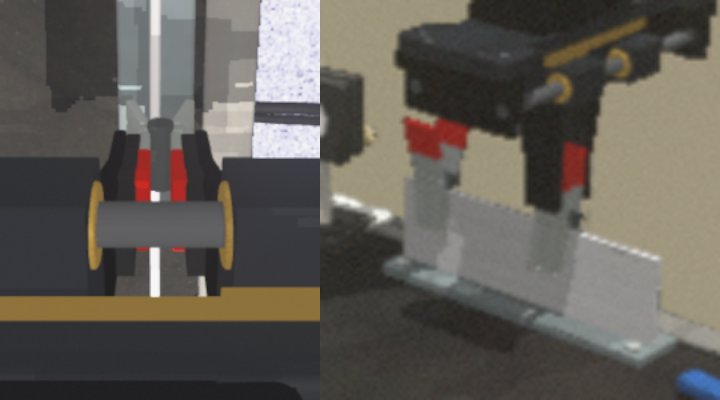

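Wrist view: the levers (145–180, 165) are pressed parallel between the fingers, 14 mm wide; the upward push on the fingers fits the lever tips rising as they close. Lift.

Emit:
play_rows(
  steps=[
    [[0,0,-0.01,0,0,0,0.01],[0,0,-0.02,0,0,0,0.01],[0,0,-0.03,0,0,0,0.01],[0,0,-0.03,0,0,0,0.01],[-0.03,0,-0.03,0,0,0,0.01],[0,0,0,0,0,0,0.01],[0,0,0,0,0,0,0.01]],
  ],
)

```text
time_s: 33.0
tool_pos: [0.6953, -0.0689, 0.1905]
tool_rot: [179.9, 0.0, 90.0]
force: [0.7, 0.3, -1.6]
grip_width: 0.0142
grasp_force: 25.0
```

```bash
python3 pl.py .514 -.2742 .18 -7.3;python3 - <<'E'
from h import *
W=read_camera('wrist');f=W['frame'];save('w10.png',f)
S=read_camera('scene');save('s10.png',S['frame']);read_camera('top')
for v in(W,S):
  m=hue(v['frame'],0,7,140,70)|hue(v['frame'],172,180,140,70)
  n,l,s,ct=cv2.connectedComponentsWithStats(m.astype(np.uint8))
  print([(s[i].tolist()) for i in range(1,n) if s[i][4]>15])
for t in ['clip_1']:
  for n in('wrist','scene'):
    print(n,[(round(s['p'],2),np.round(s['extent']).tolist()) for s in silhouettes(n,t) if s['p']>.3])
E
```

```text
33.0 [ 0.6953 -0.0689  0.1905] [179.9   0.   90. ] q [-27.  30.  44.  79. -21.  79.  17.] 0.0142 25.0
turn [ 1.000e-03 -1.000e-03  1.698e+00] rows 11.707079613027778  shift after [-0.1537  0.2266  0.0105] rows 5.592939226549822
[[287, 33, 18, 46, 720], [332, 33, 17, 46, 711], [301, 292, 13, 39, 433], [328, 292, 13, 39, 432], [329, 365, 10, 3, 23], [302, 366, 10, 2, 18]]
[[12, 0, 150, 353, 35166], [398, 124, 9, 14, 98], [335, 172, 20, 15, 184], [556, 305, 8, 6, 30], [127, 311, 5, 15, 37]]
wrist [(0.74, [287.0, 34.0, 348.0, 85.0]), (0.65, [293.0, 254.0, 348.0, 329.0])]
scene [(0.64, [351.0, 271.0, 404.0, 317.0]), (0.59, [335.0, 174.0, 357.0, 210.0]), (0.56, [389.0, 128.0, 406.0, 168.0])]
```

Emit:
play_rows(
  steps=[
    [[0,0,0,0,0,0.1415,0.01],[0,0,0,0,0,0.1415,0.01],[0,0,0,0,0,0.1415,0.01],[0,0,0,0,0,0.1415,0.01],[0,0,0,0,0,0.1415,0.01],[0,0,0,0,0,0.1415,0.01],[0,0,0,0,0,0.1415,0.01],[0,0,0,0,0,0.1415,0.01],[0,0,0,0,0,0.1415,0.01],[0,0,0,0,0,0.1415,0.01],[0,0,0,0,0,0.1415,0.01],[0,0,0,0,0,0.1415,0.01]],
  ],
)

```text
time_s: 34.45
tool_pos: [0.695, -0.0663, 0.1886]
tool_rot: [-180.0, 0.1, -7.4]
force: [0.3, 0.1, -1.5]
grip_width: 0.0137
grasp_force: 25.0
```

Emit:
play_rows(
  steps=[
    [[-0.0256,0.0378,0,0,0,0,0.01],[-0.0256,0.0378,0,0,0,0,0.01],[-0.0256,0.0378,0,0,0,0,0.01],[-0.0256,0.0378,0,0,0,0,0.01],[-0.0256,0.0378,0,0,0,0,0.01],[-0.0256,0.0378,0,0,0,0,0.01],[0,0,0,0,0,0,0.01],[0,0,0,0,0,0,0.01],[0,0,0,0,0,0,0.01]],
  ],
)

```text
time_s: 35.35
tool_pos: [0.5154, -0.2715, 0.1891]
tool_rot: [-179.9, 0.0, -7.0]
force: [0.4, 1.7, 0.1]
grip_width: 0.0142
grasp_force: 25.0
```

```bash
python3 pl.py .514 -.2742 .0925 -7.3;python3 - <<'E'
from meas import *
W=read_camera('wrist');f=W['frame'];save('w11.png',f)
o=get_obs();print(check([*o['tool_pos'][:2],0]))
# brass top edge in wrist image: fit x offset of plate using edge line columns near
c,s=np.cos(-1.698),np.sin(-1.698)
for x in(.052,.056):
  for y in(.03,.06,.085): print(x,y,proj(W,[[.5437+x*c-y*s,-.2235+x*s+y*c,.08]])[0].round(1))
m=hue(f,15,28,110,60)
for y in(.03,.06,.085):
  r=int(proj(W,[[.5437+.054*c-y*s,-.2235+.054*s+y*c,.08]])[0][1]); xs=np.nonzero(m[r])[0] if 0<=r<480 else []
  print(y,r,(xs.min(),xs.max(),len(xs)) if len(xs) else None)
E
```

```text
35.4 [ 0.5154 -0.2715  0.1891] [-179.9    0.    -7. ] q [-30.  21.  68.  97. -21.  75. -55.] 0.0142 25.0
turn [-0.001  0.     0.004] rows 0.03009213791191207  shift after [-0.0011  0.0028  0.0966] rows 1.973277165477539
(array([ 0.05099522, -0.02176982]), np.float64(1.698))
0.052 0.03 [321.  162.4]
0.052 0.06 [321.3 117.7]
0.052 0.085 [321.5  78. ]
0.056 0.03 [326.7 162.5]
0.056 0.06 [327.2 117.7]
0.056 0.085 [327.5  78. ]
0.03 162 (np.int64(322), np.int64(326), 5)
0.06 117 (np.int64(322), np.int64(327), 6)
0.085 77 (np.int64(323), np.int64(327), 5)
```

Emit:
play_rows(
  steps=[
    [[0,0.0035,0.02,0,0,0,0.01],[0,0,0.02,0,0,0,0.01],[0,0,0,0,0,0,0.01],[0,0,0,0,0,0,0.01]],
  ],
)

```text
time_s: 35.8
tool_pos: [0.5146, -0.2757, 0.1495]
tool_rot: [180.0, 0.1, -7.1]
force: [1.2, 0.2, 0.4]
grip_width: 0.0139
grasp_force: 25.0
```

```bash
python3 - <<'E'
from meas import *
o=get_obs();print(o['tool_pos'],o['tool_rot'],o['qpos'],check([*o['tool_pos'][:2],0])[0])
E
```

```text
[ 0.51459505 -0.27571844  0.14945261] [ 1.79973883e+02  5.71406159e-02 -7.07506015e+00] [-27.65574185  23.81910946  66.45747796 100.02826102 -22.92874926
  71.47853096 -52.52969605] [ 0.05548882 -0.02224532]
```

Emit:
play_rows(
  steps=[
    [[0,-0.0008,0.015,0,0,0,0.01],[0,0,0.015,0,0,0,0.01],[0,0,0.015,0,0,0,0.01],[0,0,0.01,0,0,0,0.01],[0,0,0,0,0,0,0.01]],
  ],
)

```text
time_s: 36.3
tool_pos: [0.5135, -0.2752, 0.093]
tool_rot: [-180.0, 0.1, -7.2]
force: [1.0, 0.9, -1.1]
grip_width: 0.0142
grasp_force: 25.0
```

Emit:
play_rows(
  steps=[
    [[0,0,0.002,0,0,0,0.01],[0,0,0.001,0,0,0,0.01],[0,0,0.001,0,0,0,0.01],[0,0,0,0,0,0,0.01]],
  ],
)

```text
time_s: 36.7
tool_pos: [0.5141, -0.2754, 0.0921]
tool_rot: [-179.9, 0.0, -7.2]
force: [-3.0, 4.4, 11.8]
grip_width: 0.014
grasp_force: 25.0
```

```bash
python3 - <<'E'
from meas import *
o=get_obs();print(o['tool_pos'],o['tool_rot'],o['qpos'][2],o['force'],check([*o['tool_pos'][:2],0])[0])
E
```

```text
[ 0.51409118 -0.27540954  0.09207509] [-1.79866384e+02  8.77848813e-03 -7.17809038e+00] 63.20740130826935 [-3.00623456  4.41260879 11.79450654] [ 0.05524634 -0.02278431]
```

Contact at the expected height (pivot on the edge, about 12 N). Release and rise.

Emit:
play_rows(
  steps=[
    [[0,0,0,0,0,0,0.065],[0,0,0,0,0,0,0.065],[0,0,0,0,0,0,0.065],[0,0,0,0,0,0,0.065],[0,0,0,0,0,0,0.065],[0,0,-0.02,0,0,0,0.065],[0,0,-0.04,0,0,0,0.065],[0,0,-0.04,0,0,0,0.065],[0,0,0,0,0,0,0.065],[0,0,0,0,0,0,0.065]],
  ],
)

```text
time_s: 37.7
tool_pos: [0.5145, -0.2765, 0.1914]
tool_rot: [180.0, -0.1, -7.2]
force: [-0.5, -0.6, -1.2]
grip_width: 0.0645
grasp_force: 0.0
```

```bash
python3 pl.py .6944 .0475 .19 90; python3 - <<'E'
from meas import *
S=read_camera('scene');W=read_camera('wrist');save('s12.png',S['frame']);save('w12.png',W['frame'])
c,s=np.cos(-1.698),np.sin(-1.698)
E0=np.array([.5437+.0545*c+.0228*s,-.2235+.0545*s-.0228*c])
for v,n in((S,'S'),(W,'W')):
  m=hue(v['frame'],0,7,140,70)|hue(v['frame'],172,180,140,70)
  k,l,st,ct=cv2.connectedComponentsWithStats(m.astype(np.uint8))
  print(n,[(st[i].tolist()) for i in range(1,k) if st[i][4]>15])
  # expected red ends: x +-(13..19), z .085+(18..38)
  for sg in(1,-1):
    P=place(np.array([[sg*a,b,z] for a,z in((.0135,.105),(.0165,.123)) for b in(-.011,.011)]),(E0[0],E0[1],-1.698))
    q=proj(v,P);print(n,sg,q.min(0).round(),q.max(0).round())
E
```

```text
37.7 [ 0.5145 -0.2765  0.1914] [ 1.8e+02 -1.0e-01 -7.2e+00] q [-29.  21.  67.  97. -20.  75. -55.] 0.0645 0.0
turn [ 2.000e-03 -1.000e-03 -1.696e+00] rows 11.698347243259654  shift after [0.324  0.1799 0.0014] rows 7.562274705675105
S [[4, 0, 158, 352, 38574], [335, 171, 20, 16, 189], [420, 241, 15, 19, 198], [434, 249, 17, 17, 151], [556, 305, 8, 6, 29], [127, 311, 5, 14, 33]]
S 1 [437. 249.] [450. 265.]
S -1 [421. 241.] [433. 258.]
W [[288, 229, 16, 42, 554], [330, 229, 16, 43, 579]]
W 1 [337. 228.] [344. 268.]
W -1 [291. 228.] [298. 268.]
```

First clip sits on the edge, upright (red levers symmetric about the plate, rows as predicted). Fetch the second.

Emit:
play_rows(
  steps=[
    [[0,0,0,0,0,-0.1413,0.06],[0,0,0,0,0,-0.1413,0.06],[0,0,0,0,0,-0.1413,0.06],[0,0,0,0,0,-0.1413,0.06],[0,0,0,0,0,-0.1413,0.06],[0,0,0,0,0,-0.1413,0.06],[0,0,0,0,0,-0.1413,0.06],[0,0,0,0,0,-0.1413,0.06],[0,0,0,0,0,-0.1413,0.06],[0,0,0,0,0,-0.1413,0.06],[0,0,0,0,0,-0.1413,0.06],[0,0,0,0,0,-0.1413,0.06]],
  ],
)

```text
time_s: 39.0
tool_pos: [0.5132, -0.2754, 0.1887]
tool_rot: [-179.8, -0.0, 90.3]
force: [-0.5, 1.0, 0.1]
grip_width: 0.06
grasp_force: 0.0
```

Emit:
play_rows(
  steps=[
    [[0.0405,0.0225,0,0,0,0,0.06],[0.0405,0.0225,0,0,0,0,0.06],[0.0405,0.0225,0,0,0,0,0.06],[0.0405,0.0225,0,0,0,0,0.06],[0.0405,0.0225,0,0,0,0,0.06],[0.0405,0.0225,0,0,0,0,0.06],[0.0405,0.0225,0,0,0,0,0.06],[0.0405,0.0225,0,0,0,0,0.06],[0,0,0,0,0,0,0.06],[0,0,0,0,0,0,0.06],[0,0,0,0,0,0,0.06]],
  ],
)

```text
time_s: 40.1
tool_pos: [0.6934, 0.0461, 0.1893]
tool_rot: [-179.9, 0.1, 89.9]
force: [0.4, -1.0, -0.4]
grip_width: 0.0599
grasp_force: 0.0
```

```bash
python3 pl.py .6948 .0478 .0695 90; python3 - <<'E'
from meas import *
W=read_camera('wrist');save('w13.png',W['frame']);v=W
m=hue(v['frame'],0,7,140,70)|hue(v['frame'],172,180,140,70)
k,l,st,ct=cv2.connectedComponentsWithStats(m.astype(np.uint8))
for i in range(1,k):
  if st[i][4]>30: print(st[i].tolist(),back(W,ct[i],.094)[0].round(4))
E
```

```text
40.1 [0.6934 0.0461 0.1893] [-1.799e+02  1.000e-01  8.990e+01] q [-33.  28.  39.  80. -18.  78.   6.] 0.0599 0.0
turn [-0.002  0.002 -0.003] rows 0.017310719775145818  shift after [0.0017 0.0014 0.1198] rows 2.4445833171528504
[295, 216, 15, 40, 491] [0.6808 0.0487 0.094 ]
[334, 216, 15, 39, 482] [0.708  0.0487 0.094 ]
```

Emit:
play_rows(
  steps=[
    [[0.0025,0.001,0.03,0,0,0,0.06],[0,0,0.03,0,0,0,0.06],[0,0,0.03,0,0,0,0.06],[0,0,0.0295,0,0,0,0.06],[0,0,0,0,0,0,0.06]],
  ],
)

```text
time_s: 40.65
tool_pos: [0.6914, 0.0488, 0.0666]
tool_rot: [-179.5, 0.1, 89.8]
force: [-0.6, 0.8, -0.6]
grip_width: 0.06
grasp_force: 0.0
```

Emit:
play_rows(
  steps=[
    [[0,0,0,0,0,0,0.01],[0,0,0,0,0,0,0.01],[0,0,0,0,0,0,0.01],[0,0,0,0,0,0,0.01],[0,0,0,0,0,0,0.01],[0,0,0,0,0,0,0.01],[0,0,0,0,0,0,0.01],[0,0,0,0,0,0,0.01],[0,0,0,0,0,0,0.01]],
  ],
)

```text
time_s: 41.55
tool_pos: [0.6964, 0.0507, 0.0741]
tool_rot: [179.8, -0.1, 90.0]
force: [-2.5, 0.7, 10.4]
grip_width: 0.0138
grasp_force: 25.0
```

Emit:
play_rows(
  steps=[
    [[0,0,-0.01,0,0,0,0.01],[0,0,-0.02,0,0,0,0.01],[0,0,-0.03,0,0,0,0.01],[0,0,-0.03,0,0,0,0.01],[-0.03,0,-0.03,0,0,0,0.01],[0,0,0,0,0,0,0.01],[0,0,0,0,0,0,0.01]],
  ],
)

```text
time_s: 42.25
tool_pos: [0.6956, 0.0191, 0.1923]
tool_rot: [179.9, -0.0, 89.8]
force: [-0.8, 0.4, -1.5]
grip_width: 0.0142
grasp_force: 25.0
```

Emit:
play_rows(
  steps=[
    [[0,0,0,0,0,0.1415,0.01],[0,0,0,0,0,0.1415,0.01],[0,0,0,0,0,0.1415,0.01],[0,0,0,0,0,0.1415,0.01],[0,0,0,0,0,0.1415,0.01],[0,0,0,0,0,0.1415,0.01],[0,0,0,0,0,0.1415,0.01],[0,0,0,0,0,0.1415,0.01],[0,0,0,0,0,0.1415,0.01],[0,0,0,0,0,0.1415,0.01],[0,0,0,0,0,0.1415,0.01],[0,0,0,0,0,0.1415,0.01]],
  ],
)

```text
time_s: 43.45
tool_pos: [0.6945, 0.0224, 0.1891]
tool_rot: [-180.0, 0.2, -7.6]
force: [1.5, 0.6, -0.7]
grip_width: 0.0142
grasp_force: 25.0
```

```bash
python3 pl.py .5595 -.2807 .19 -7.3; python3 - <<'E'
from meas import *
W=read_camera('wrist');save('w14.png',W['frame']);v=W
m=hue(v['frame'],0,7,140,70)|hue(v['frame'],172,180,140,70)
k,l,st,ct=cv2.connectedComponentsWithStats(m.astype(np.uint8))
for i in range(1,k):
  if st[i][4]>30: print(st[i].tolist())
E
```

```text
43.5 [0.6945 0.0224 0.1891] [-180.     0.2   -7.6] q [-42.  35.  58.  80. -30.  81. -82.] 0.0142 25.0
turn [-0.     0.003 -0.005] rows 0.031843909912905845  shift after [-0.0954  0.3178 -0.0009] rows 6.77081465815524
[0, 266, 12, 29, 173]
[301, 291, 12, 40, 441]
[328, 291, 13, 40, 454]
[40, 367, 14, 31, 175]
```

Emit:
play_rows(
  steps=[
    [[-0.0136,0.0454,0,0,0,0,0.01],[-0.0136,0.0454,0,0,0,0,0.01],[-0.0136,0.0454,0,0,0,0,0.01],[-0.0136,0.0454,0,0,0,0,0.01],[-0.0136,0.0454,0,0,0,0,0.01],[-0.0136,0.0454,0,0,0,0,0.01],[-0.0136,0.0454,0,0,0,0,0.01],[0,0,0,0,0,0,0.01],[0,0,0,0,0,0,0.01],[0,0,0,0,0,0,0.01]],
  ],
)

```text
time_s: 44.5
tool_pos: [0.5612, -0.2803, 0.1901]
tool_rot: [-179.9, 0.1, -7.1]
force: [-0.1, 1.0, -1.1]
grip_width: 0.0139
grasp_force: 25.0
```

```bash
python3 - <<'E'
from meas import *
o=get_obs();print(o['tool_pos'],o['tool_rot'],o['qpos'],check([*o['tool_pos'][:2],0])[0])
E
```

```text
[ 0.56124664 -0.28026998  0.19010076] [-1.79906746e+02  5.07255239e-02 -7.10166628e+00] [-22.96541124  26.93656478  63.01097016  90.82261531 -24.48135559
  77.48300777 -54.12874394] [0.05408533 0.02460676]
```

Emit:
play_rows(
  steps=[
    [[0,0.0006,0.02,0,0,0,0.01],[0,0,0.02,0,0,0,0.01],[0,0,0.02,0,0,0,0.01],[0,0,0.015,0,0,0,0.01],[0,0,0.01,0,0,0,0.01],[0,0,0.01,0,0,0,0.01],[0,0,0,0,0,0,0.01]],
  ],
)

```text
time_s: 45.2
tool_pos: [0.5606, -0.2817, 0.0951]
tool_rot: [-179.9, 0.0, -7.2]
force: [0.3, 2.9, -1.0]
grip_width: 0.0138
grasp_force: 25.0
```

Emit:
play_rows(
  steps=[
    [[0,0,0.001,0,0,0,0.01],[0,0,0.001,0,0,0,0.01],[0,0,0.001,0,0,0,0.01],[0,0,0,0,0,0,0.01]],
  ],
)

```text
time_s: 45.6
tool_pos: [0.5611, -0.2819, 0.0942]
tool_rot: [-179.8, -0.1, -7.3]
force: [-1.1, 5.6, 5.4]
grip_width: 0.014
grasp_force: 25.0
```

```bash
python3 - <<'E'
from meas import *
o=get_obs();print(o['tool_pos'],o['tool_rot'],o['force'],o['qpos'][2],check([*o['tool_pos'][:2],0])[0])
E
```

```text
[ 0.56108408 -0.28188062  0.09422225] [-1.79848595e+02 -6.51191981e-02 -7.26586610e+00] [-1.05844253  5.56252863  5.38121933] 59.10956941590937 [0.05570357 0.02464984]
```

Seated on the edge again; release, rise and back off.

Emit:
play_rows(
  steps=[
    [[0,0,0.001,0,0,0,0.01],[0,0,0,0,0,0,0.065],[0,0,0,0,0,0,0.065],[0,0,0,0,0,0,0.065],[0,0,0,0,0,0,0.065],[0,0,0,0,0,0,0.065],[0,0,-0.02,0,0,0,0.065],[0,0,-0.04,0,0,0,0.065],[0,0,-0.04,0,0,0,0.065],[0,0,-0.03,0,0,0,0.065],[0,0,0,0,0,0,0.065],[0,0,0,0,0,0,0.065]],
  ],
)

```text
time_s: 46.8
tool_pos: [0.5601, -0.284, 0.2224]
tool_rot: [180.0, -0.1, -7.4]
force: [0.4, 0.4, 0.0]
grip_width: 0.0652
grasp_force: 0.0
```

Emit:
play_rows(
  steps=[
    [[0.01,-0.045,0,0,0,0,0.065],[0.01,-0.045,0,0,0,0,0.065],[0.01,-0.045,0,0,0,0,0.065],[0.01,-0.045,0,0,0,0,0.065],[0,-0.045,0,0,0,0,0.065],[0,-0.045,0,0,0,0,0.065],[0,-0.045,0,0,0,0,0.065],[0,0,0,0,0,0,0.065],[0,0,0,0,0,0,0.065]],
  ],
)

```text
time_s: 47.7
tool_pos: [0.6393, 0.0259, 0.2199]
tool_rot: [179.9, 0.2, -7.1]
force: [-0.0, -0.8, -0.2]
grip_width: 0.0649
grasp_force: 0.0
```

```bash
python3 - <<'E'
from meas import *
T=read_camera('top');S=read_camera('scene')
o=get_obs();print(o['tool_pos'])
c,s=np.cos(-1.698),np.sin(-1.698)
t=T['frame'].copy()
for n,y in(('blue',.0475),('orange',-.0475)):
  p=(.5437-y*s,-.2235+y*c,-1.698)
  for b in TR(0): cv2.polylines(t,[cv2.convexHull(proj(T,place(b,p)).round().astype(np.int32))],True,(0,255,0))
  m=hue(T['frame'],*dict(blue=(103,112),orange=(15,26))[n],140,130)&(ren(T,[box(-58,-5,-38,38,0,54)],p,1)>.05)
  q,e=fit([(T,m)],TR,p,[.005,.005,.05]);print(n,m.sum(),check(q),e)
a=cv2.resize(T['frame'][170:290,340:450],(367,400),interpolation=2);b=cv2.resize(S['frame'][220:345,340:485],(433,374),interpolation=2);b=np.vstack([b,np.zeros((26,433,3),np.uint8)])
save('fin.png',np.hstack([a,b]))
E
```

```text
[0.63933335 0.02236072 0.22105274]
blue 194 (array([-0.00130771,  0.04936175]), np.float64(-0.03975051440329258)) 0.9824944410753993
orange 199 (array([-0.00190804, -0.04552624]), np.float64(-0.004388159583426088)) 0.9000295595625184
```

View pics/fin.png

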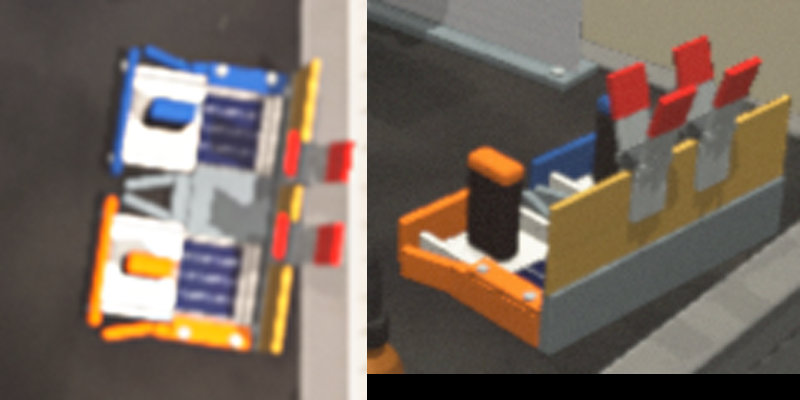

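Final picture: both trays are in the bays of their own colours (plates at (125,110) and (103,260)). Both clips stand upright and pushed down on the brass edge at (318,155) and (308,240) in the top view. The arm is clear of everything.

```bash
python3 -c "
from cell import sign_off
print(sign_off())"
```

```text
the job is handed in; nothing more can be done
None
```

I handed the job in: both trays are home in the bays of their own colours, and both spring clips bite the brass earthing edge, upright. This is from the final pictures and contact forces; the verdict itself was not shown.

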